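Unload the curing booth

ROBOT

A 7-joint arm with a two-finger parallel gripper is mounted at the origin on the work surface. World frame = base frame: x ahead of the robot, y to its left, z up, the work surface at z = 0. Lengths are in m, angles in rad, forces in N, time in s.
With the tool pointing down it reaches from about 0.425 to 0.825 m from the base axis. Payload 3.6 kg.
Tool frame: the origin (TCP) lies where the fingers leave the gripper's body, on its centre line; the fingertips stand 73 mm ahead of it and the grasp point (between the pads) lies 54 mm ahead of it (r.finger_overhang is the distance from the TCP to the fingertips, in m); z points along the fingers, y is the line along which they close (so a half turn about z gives the same grasp; the last joint's range is limited). The gripper opens to 85 mm and grips with 20 to 120 N. Pads are 22 mm wide; open, the fingers measure 114 mm over their backs; the gripper's body (76 mm by 85 mm) begins 54 mm behind the grasp point. The pads swing forward as they close: fully open they stand 13 mm farther back than shut.
Start: joints at [-1.204, 0.615, -0.013, 1.423, 0.008, 1.103, -0.04], TCP at [0.249, 0.6, 0.304] pointing down, gripper open.
Joint ranges: [-3.12, 3.12], [-0.3, 2.06], [-1.34, 1.32], [0.26, 2.42], [-1.36, 4.5], [0.01, 1.98], [-2.84, 2.84]. Speed limits (rad/s): [2.79, 2.79, 3.14, 3.14, 3.14, 3.14, 3.14].

INTERFACE

Orientations are given as a 3x3 rotation matrix whose columns are the frame's x, y, z axes.
In Python, from station import r gives the robot as it stands. The module is installed in compiled form; this text tells all that it offers.
- The arm moves only by the tool send_rows, never from a script. Its argument "commands" is a list of rows, each a list of 7 numbers: the opening, from 0 (shut) to 1 (fully open), then the shift along the tool's x, y, z each as a share of 150 mm, from -1 to 1, then the turn, a rotation vector about the tool's x, y, z each as a share of 2 rad, from -1 to 1. In form: [[claw, tx, ty, tz, wx, wy, wz], ...]. A call has exactly 8 rows; each row shifts and turns the commanded pose from where the row before left it, along the tool's axes as they then stand; what a row does not reach is not made up. A row lasts 1/10 s, in which the tool goes at most 50 mm and 8.59 degrees, less where a joint would pass 70% of its speed; a pose out of reach is approached as far as the arm can. A call with a number of a shift or a turn outside -1 to 1 is refused whole. A call with a gripper value outside its range is refused whole. The fingers move at their own pace and stop on an object; "grip_force" is the grip in N (left out, the last holds). Time passes only in rows, so rows that do not move let the fingers close, or fill a call up. It gives the time, the measured TCP pose, the force, the opening and the grip force at its end, in the units of the state.
- r.sense(): the state, without advancing time (a new reading comes with each control period).
- r.camera(name): name is "side" or "top"; returns the picture (420x560x3 uint8, red, green, blue); there is no depth.
- r.get_calibration(name): a dict with "fx", "fy", "cx", "cy" (pixels), "origin" and "attitude" of the camera in the world. Camera axes: x right, y down, z forward; pixel columns grow to the right and rows downward; lengths in m; the calibration is good to about 2 mm. A picture is of the moment at which its call begins. get_calibration takes no time and is no camera call.
- r.sign_off(): hands the job in; it is judged then, once.
The state is a dict: "time_s": time; "joints": joint angles; "joint_velocities": joint speeds; "effort": joint torques, N m; "ee_pos": TCP position; "orientation": TCP orientation; "contact_force": force on the tool from outside, world axes, zero at the start; "moment": the same for the moment, N m; "finger_gap": opening from 0.0 (shut) to 1.0 (fully open); "grip_force": force on a finger pad.
Only numpy, scipy, OpenCV 4.12 (cv2) and the standard library are available. Lean on these libraries where they do the work, as an engineer would, in place of code of your own. Each camera call takes 0.05 s, during which the arm holds its last target. There are 200 camera calls.

TASK

The printed bone model in the clear curing booth is done: first turn the lamp dial on the control box back until its pointer is on the zero mark, and only then raise the booth's sliding sash by its handle to the top. Take the model out, set it down gently and upright in the steel tray, then lower the sash until it is fully shut. The dial must stay on zero; do not knock the model over and leave the spray bottle, the tin and the screwdriver where they are.

Things in the scene. Friction and masses are not known exactly. Their poses are not given: they have to be found in the camera images.
- booth: Clear-walled curing booth fixed to the bench, 326 mm wide, 215 deep. Origin: bench level, middle of its front edge; x points into the booth, y left, z up. Inner floor 30 mm and clear roof 287 mm above the bench, inside width 288; only the front opens. Guide posts 540 mm tall at y = +-154 mm, a cross-bar on top, a lamp bar on the roof.
- sash (a joint): Front sash of the booth, a clear panel 286 x 250 mm, 6 thick, sliding straight up: 0 = fully shut (lower edge 30 mm above the bench), 0.23 m = top stop (lower edge 260 mm above the bench). Starts shut or up to 30 mm ajar. 0.35 kg; friction holds it wherever it is left; about 10 N lifts it, a few N lower it.
- sash_handle (a point): Middle of the sash's handle: a level steel bar 120 mm long along the booth's y, 14 mm thick, its centre 55 mm in front of the panel's face (62 mm in front of the booth's origin) and 60 mm above the sash's lower edge; it moves with the sash. Two 10 mm posts at y = +-53 mm join it to the panel. Axes as the booth's.
- control: Grey lamp control box fixed to the bench, 140 mm deep (x), 130 wide, flat top 60 mm above the bench with the dial in its middle. Origin: bench level, on the dial's axis; x points to its back, z up. A long white zero mark (16 mm) lies on the top at the +x side of the dial; short white marks follow clockwise.
- dial (a joint): Angle of the lamp dial in rad: 0 = pointer on the zero mark (the control box's +x), positive = clockwise seen from above. Starts between 0.5 and 1.3; stops at -0.4 and 2.6 (none at zero). Light friction (0.05 N m); stays where it is left.
- dial_grip (a point): On the dial's upright axis, 28 mm above the box's top, the height to grip. z up; x is the pointer's direction. The dial: a black skirt disc 72 mm across, 5 high, with a grip bar 56 mm long (along x), 16 wide, its top 36 mm above the box; a white line on one half of the bar is the pointer.
- model: White printed bone model standing upright in the booth, 114 mm tall, about 0.15 kg: round foot 60 mm across, 8 high; round shaft 26 mm thick, flared below 24 mm height; two knobs of 14 mm radius on top, centred 100 mm up at y = +-12 mm. Origin: centre of its underside, z up.
- tray: Square open steel tray fixed on the bench, 180 x 180 mm, walls 18 mm high and 4 mm thick, floor 4 mm thick. Origin: centre of its underside. It and the control box stand one on each side of the booth, either way round.
- spray: White spray bottle, 60 mm across, 200 mm tall, standing; origin under its centre. Bystander.
- tin: Tin with paper label, 90 mm across, 110 mm tall, standing; origin under its centre. Bystander.
- driver: Screwdriver, 190 mm long, lying on the bench in front of the booth along its own x; origin under its middle. Bystander.
There are look-alikes about, which are no part of the job. What is shaped like the control but blue or green is not meant.

How it is judged:
On the way, in this order (a step that is already met when the one before it is completed fails the run):
1. the lamp dial's pointer is on the zero mark (within 0.12 rad) (value of joint dial between -0.12 and 0.12 rad), for 0.2 s.
2. the sash is raised to the top (0.20 m or more) (value of joint sash above 0.2 m), for 0.2 s.
3. the model stands upright in the tray, let go and at rest (x of model in the frame of tray between -0.056 and 0.056 m and y of model in the frame of tray between -0.056 and 0.056 m and z of model in the frame of tray below 0.01 m and angle between model's own z axis and vertical below 0.1 rad and contact force between the fingers and model below 0.1 N and linear speed of model below 0.03 m/s), for 0.2 s.
At the end, for the whole second after the job is handed in: The model stands upright (within 0.10 rad), at rest and released, on the tray's floor with its centre within 56 mm of the tray's centre along each side; the sash is shut (within 8 mm); the dial is within 0.12 rad of zero (all of step 1 and all of step 3 and value of joint sash below 0.008 m); the robot touches nothing.
It fails at once if the sash is raised (over 60 mm) while the lamp dial is still on (over 0.3 rad) (value of joint sash above 0.06 m and value of joint dial above 0.3 rad).
It fails at once if the model is knocked over (tilted over 0.7 rad) (angle between model's own z axis and vertical above 0.7 rad).
It fails at once if the model is dropped into the tray (falling at over 0.5 m/s, not held) (horizontal distance between model and tray below 0.12 m and contact force between the fingers and model below 0.1 N and linear speed of model above 0.5 m/s).
It fails at once if the spray bottle, tin or screwdriver is moved over 30 mm (distance of any of spray, tin, driver from where it was at the start of the episode above 0.03 m).
It also fails if it takes over 72 s, if anything falls off the work surface, if the arm or the gripper's body presses on something with over 40 N, if the wrist force passes 120 N, or if a joint passes its speed limit or range.

## Working session

There is one attempt and no reset: what is moved stays moved. The work goes in short steps, Python scripts to look and compute and a tool call to move; the robot and the scene stay as the last step left them, time stands still between calls to the robot, and variables do not carry over. Pictures are saved under pics/ and viewed, at most 10 in all, crops included, and the job is handed in when it is done.

Besides the shell and the picture viewer there is one more tool, called after "Emit:" as a command line: name --pt "numbers of a row" for each row, then --argument value for the rest. send_rows: Moves the arm, as the interface text tells. Its arguments: {"type":"object","properties":{"commands":{"type":"array","items":{"type":"array","items":{"type":"number","minimum":-1,"maximum":1}}},"grip_force":{"type":"number"}},"required":["commands"]}

```bash
mkdir -p pics
python3 - <<'E'
from station import r
import cv2,json
for n in("side","top"):
    im=r.camera(n);cv2.imwrite(f"pics/{n}0.png",im[:,:,::-1]);c=r.get_calibration(n);print(n,c)
print(r.sense())
E
```

```text
side {'fx': 419.1118382611327, 'fy': 419.1118382611327, 'cx': 279.62160182685363, 'cy': 204.95637969901213, 'origin': array([-0.30351599, -0.45185228,  1.03732788]), 'attitude': array([[ 0.45726329, -0.6531498 ,  0.60357735],
       [-0.88931386, -0.34007865,  0.30572434],
       [ 0.00557998, -0.67656622, -0.73636066]])}
top {'fx': 406.71169979267785, 'fy': 406.71169979267785, 'cx': 272.6486436005645, 'cy': 206.08001712765895, 'origin': array([ 0.38020341, -0.04925346,  1.1403493 ]), 'attitude': array([[-0.01739022, -0.99511033,  0.09722658],
       [-0.99948084,  0.01993925,  0.02530748],
       [-0.02712236, -0.096736  , -0.99494046]])}
{'time_s': 0.1, 'joints': array([-1.20446631,  0.61582684, -0.01262404,  1.42475356,  0.00810494,
        1.10339646, -0.04037962]), 'joint_velocities': array([-9.10637157e-05, -3.43432541e-03,  1.33829111e-03, -2.85131885e-03,
        2.30743549e-04,  5.61494110e-04, -1.04507231e-03]), 'effort': array([ 1.81852134e-03, -4.70382071e+01,  2.60284748e-01, -1.71569681e+01,
        1.00679317e-02,  5.94081619e-03, -1.02690055e-05]), 'ee_pos': array([0.24860758, 0.60001261, 0.30284601]), 'orientation': array([[-9.23865541e-01,  3.82716229e-01, -8.66073611e-04],
       [ 3.82717208e-01,  9.23862999e-01, -2.16740728e-03],
       [-2.93685763e-05, -2.33385417e-03, -9.99997276e-01]]), 'contact_force': array([-0.36978763,  0.03916883,  0.09359146]), 'moment': array([-0.02833194,  0.01278942,  0.02551046]), 'grip_force': 0.0, 'finger_gap': 1.0050204077643352}
```

View pics/side0.png

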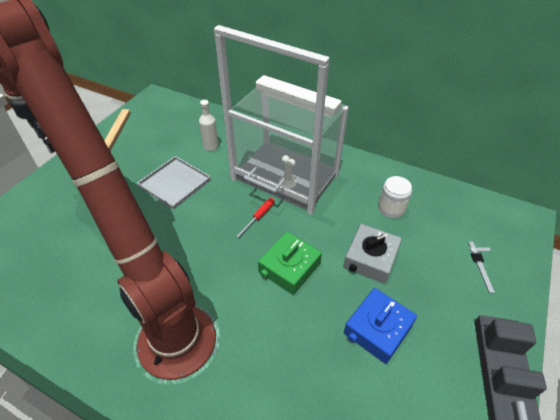

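View pics/top0.png

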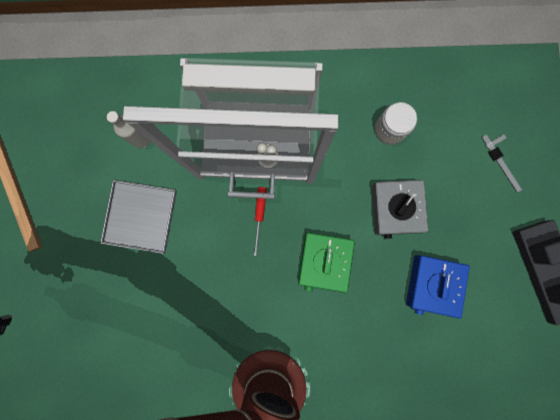

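The side view shows the grey control at (373,252), with its box in the top view at (402,208). The look-alikes are green (290,262 side / 327,262 top) and blue (380,323 / 441,286). The grey one fits the description. The tray is at (175,181) / (138,216), the handle at about (252,190) in the top view and the model at (288,170) / (267,150). I'll confirm with an enlarged crop.

```bash
cat > h.py <<'E'
import numpy as np,cv2
from station import r
C={n:r.get_calibration(n) for n in("side","top")}
def ray(n,uv):
    c=C[n];d=np.array([(uv[0]-c["cx"])/c["fx"],(uv[1]-c["cy"])/c["fy"],1.]);return np.array(c["origin"]),c["attitude"]@d
def onz(n,uv,z):
    o,d=ray(n,uv);return o+d*(z-o[2])/d[2]
def tri(a,b):
    o1,d1=ray("side",a);o2,d2=ray("top",b)
    s=np.linalg.lstsq(np.c_[d1,-d2],o2-o1,rcond=None)[0]
    p,q=o1+d1*s[0],o2+d2*s[1];return (p+q)/2,np.linalg.norm(p-q)
def proj(n,p):
    c=C[n];q=c["attitude"].T@(np.array(p)-c["origin"]);return np.array([c["fx"]*q[0]/q[2]+c["cx"],c["fy"]*q[1]/q[2]+c["cy"]])
E
python3 - <<'E'
from h import *
t=cv2.imread("pics/top0.png");s=cv2.imread("pics/side0.png")
z=lambda im,x,y,w,h,W,H:cv2.resize(im[y:y+h,x:x+w],(W,H),interpolation=cv2.INTER_CUBIC)
a=np.vstack([z(t,365,170,70,70,300,300),z(s,335,215,70,70,300,300)])
b=np.vstack([z(t,180,130,150,90,500,300),z(s,220,135,125,75,500,300)])
cv2.imwrite("pics/crop1.png",np.hstack([a,b]))
hsv=cv2.cvtColor(t,cv2.COLOR_BGR2HSV)
m=((hsv[:,:,1]<70)&(hsv[:,:,2]>75)).astype(np.uint8)
for nm,(x,y,w,h) in dict(ctl=(365,170,70,75),tray=(95,175,90,85)).items():
    k=np.zeros_like(m);k[y:y+h,x:x+w]=m[y:y+h,x:x+w]
    c=max(cv2.findContours(k,0,2)[0],key=cv2.contourArea);q=cv2.boxPoints(cv2.minAreaRect(c))
    zz=.06 if nm=="ctl" else .018
    P=np.array([onz("top",p,zz)for p in q]);print(nm,q.round(1).tolist(),P.round(3).tolist(),P.mean(0).round(4),np.linalg.norm(P-np.roll(P,1,0),axis=1).round(3))
E
```

```text
ctl [[375.20001220703125, 181.60000610351562], [424.79998779296875, 178.5], [428.20001220703125, 231.89999389648438], [378.6000061035156, 235.0]] [[0.546, -0.297, 0.06], [0.551, -0.428, 0.06], [0.41, -0.429, 0.06], [0.404, -0.299, 0.06]] [ 0.4776 -0.3633  0.06  ] [0.142 0.132 0.142 0.13 ]
tray [[99.4000015258789, 243.39999389648438], [110.30000305175781, 178.39999389648438], [175.89999389648438, 189.3000030517578], [165.10000610351562, 254.39999389648438]] [[0.395, 0.463, 0.018], [0.578, 0.436, 0.018], [0.542, 0.25, 0.018], [0.362, 0.279, 0.018]] [0.4693 0.3569 0.018 ] [0.187 0.184 0.19  0.183]
```

View pics/crop1.png

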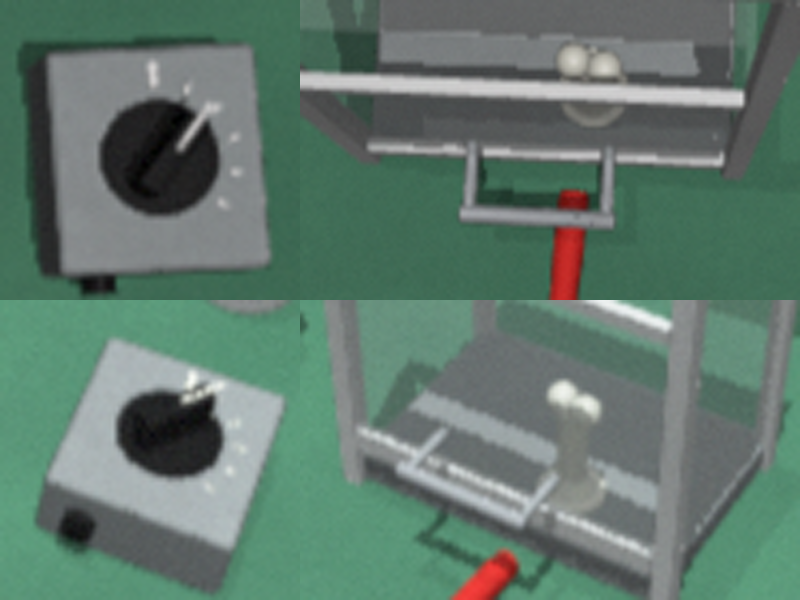

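Run:
```python
from h import *
R=lambda v:np.round(v,4)
d=onz("top",(402.1,206.6),.065);zm=onz("top",(400.7,187.3),.06)
a,b=onz("top",(407,205),.096),onz("top",(414.7,194.7),.096)
ang=lambda v:np.arctan2(v[1],v[0])
print("dial",R(d),"zero",R(zm),"zero yaw",ang(zm-d),"pointer",R(a),R(b),ang(b-a),ang(b-d))
for n,s,t in(("knobL",(285.75,158.5),(261.9,148.6)),("knobR",(291.5,161.75),(270.9,150.4)),("hL",(245.5,177),(228.6,194.5)),("hR",(275.5,190.25),(273.6,196.6))):
    p,e=tri(s,t);print(n,R(p),R(e))
for uv in((261.9,148.6),(270.9,150.4)):print("knob@.134",R(onz("top",uv,.134)))
# booth posts feet / crossbar top z=.54 ends in top view (ends of face)
for uv in((124,108),(125,121),(337,117),(337,128)):print(R(onz("top",uv,.54)))
for z in(.09,.1,.11,.12):
  A,B=onz("top",(228.6,194.5),z),onz("top",(273.6,196.6),z);print(z,R(A),R(B),np.linalg.norm(A-B))
```

```text
dial [ 0.4771 -0.3629  0.065 ] zero [ 0.5291 -0.3632  0.06  ] zero yaw -0.004588780840807142 pointer [ 0.4781 -0.3665  0.096 ] [ 0.5043 -0.3874  0.096 ] -0.6740800558595108 -0.7324792430902952
knobL [ 6.249e-01 -6.000e-04  1.371e-01] 0.0033
knobR [ 0.6202 -0.0235  0.1361] 0.0039
hL [0.514  0.0877 0.1092] 0.0039
hR [ 0.5055 -0.0265  0.1099] 0.0014
knob@.134 [0.6248 0.0009 0.134 ]
knob@.134 [ 0.6196 -0.0217  0.134 ]
[0.5947 0.1916 0.54  ]
[0.5742 0.1897 0.54  ]
[ 0.572  -0.1335  0.54  ]
[ 0.555  -0.1329  0.54  ]
0.09 [0.5155 0.0919 0.09  ] [ 0.5076 -0.0254  0.09  ] 0.11766011930320945
0.1 [0.5142 0.0906 0.1   ] [ 0.5064 -0.0257  0.1   ] 0.11653991938854766
0.11 [0.5129 0.0893 0.11  ] [ 0.5051 -0.0259  0.11  ] 0.11541971947388585
0.12 [0.5117 0.0879 0.12  ] [ 0.5039 -0.0261  0.12  ] 0.11429951955922407
```

The crop confirms the grey control box, its white zero mark and the pointer turned about 0.7 rad clockwise. The measured box (142 x 132), handle (116 mm long) and knob height (0.136) all fit the given sizes. Next I move toward the dial.

Emit:
send_rows --pt "1 -0.221 -0.219 0 0 0 0" --pt "1 -0.221 -0.219 0 0 0 0" --pt "1 -0.221 -0.219 0 0 0 0" --pt "1 -0.221 -0.219 0 0 0 0" --pt "1 -0.221 -0.219 0 0 0 0" --pt "1 -0.221 -0.219 0 0 0 0" --pt "1 -0.221 -0.219 0 0 0 0" --pt "1 -0.221 -0.219 0 0 0 0" --grip_force 40

```text
time_s: 0.9
ee_pos: [0.3935, 0.2542, 0.3037]
orientation: [[-0.924, 0.383, -0.0], [0.383, 0.924, -0.0], [0.0, -0.0, -1.0]]
contact_force: [1.0, 0.3, -0.0]
finger_gap: 1.005
grip_force: 0.0
```

```bash
cat > s.py <<'E'
from station import r
import json,numpy as np
np.set_printoptions(precision=4,suppress=True)
s=r.sense();print(s["time_s"],"q",s["joints"],"p",s["ee_pos"],"\n",s["orientation"],"F",s["contact_force"],s["finger_gap"],s["grip_force"])
open("log.jsonl","a").write(json.dumps([list(s["joints"]),list(s["ee_pos"]),np.array(s["orientation"]).tolist()])+"\n")
E
python3 s.py
```

```text
0.9 q [-0.6392  0.3365  0.0252  1.9279 -0.0108  0.8777  0.5697] p [0.3935 0.2542 0.3037] 
 [[-0.9239  0.3826 -0.0003]
 [ 0.3826  0.9239 -0.0003]
 [ 0.0002 -0.0004 -1.    ]] F [ 0.9824  0.2756 -0.0003] 1.0051809510751597 0.0
```

Emit:
send_rows --pt "1 -0.221 -0.219 0 0 0 0" --pt "1 -0.221 -0.219 0 0 0 0" --pt "1 -0.118 -0.285 0 0 0 0" --pt "1 -0.118 -0.285 0 0 0 0" --pt "1 -0.118 -0.285 0 0 0 0" --pt "1 -0.118 -0.285 0 0 0 0" --pt "1 -0.118 -0.285 0 0 0 0" --pt "1 -0.118 -0.285 0 0 0 0"

```text
time_s: 1.7
ee_pos: [0.4288, -0.1092, 0.3038]
orientation: [[-0.924, 0.383, -0.0], [0.383, 0.924, 0.0], [0.0, 0.0, -1.0]]
contact_force: [0.4, 0.6, 0.5]
finger_gap: 1.003
grip_force: 0.0
```

```bash
python3 s.py
```

```text
1.7 q [ 0.0784  0.2991  0.1586  1.9933 -0.0619  0.8539  1.449 ] p [ 0.4288 -0.1092  0.3038] 
 [[-0.924   0.3825 -0.0002]
 [ 0.3825  0.924   0.0002]
 [ 0.0002  0.0001 -1.    ]] F [0.435  0.5835 0.5245] 1.0033447172990952 0.0
```

Emit:
send_rows --pt "1 -0.118 -0.285 0 0 0 0" --pt "1 -0.118 -0.285 0 0 0 0" --pt "1 -0.176 -0.221 0 0 0 0" --pt "1 -0.176 -0.221 0 0 0 0" --pt "1 -0.176 -0.221 0 0 0 0" --pt "1 -0.176 -0.221 0 0 0 0" --pt "1 0 0 0 0 0 0.07" --pt "1 0 0 0 0 0 0.07"

```text
time_s: 2.5
ee_pos: [0.4753, -0.3646, 0.3028]
orientation: [[-0.777, 0.63, -0.002], [0.63, 0.777, 0.0], [0.002, -0.001, -1.0]]
contact_force: [-0.7, 0.5, 0.3]
finger_gap: 1.003
grip_force: 0.0
```

```bash
python3 s.py
```

```text
2.5 q [ 0.4464  0.5466  0.2779  1.5857 -0.1659  1.0341  1.6605] p [ 0.4753 -0.3646  0.3028] 
 [[-0.7767  0.6299 -0.0016]
 [ 0.6299  0.7767  0.0004]
 [ 0.0015 -0.0007 -1.    ]] F [-0.6803  0.4792  0.3372] 1.0032521238082228 0.0
```

Emit:
send_rows --pt "1 0 0.016 0.26 0 0 0" --pt "1 0 0 0.26 0 0 0" --pt "1 0 0 0.26 0 0 0" --pt "1 0 0 0.26 0 0 0" --pt "0 0 0 0 0 0 0" --pt "0 0 0 0 0 0 0" --pt "0 0 0 0 0 0 0" --pt "0 0 0 0 0 0 0"

```text
time_s: 3.3
ee_pos: [0.4785, -0.362, 0.1504]
orientation: [[-0.782, 0.623, 0.004], [0.623, 0.782, -0.003], [-0.005, 0.0, -1.0]]
contact_force: [0.0, -0.1, -0.2]
finger_gap: 0.333
grip_force: 0.0
```

```bash
python3 s.py
python3 - <<'E'
from h import *
z=lambda im,x,y,w,h,W,H:cv2.resize(im[y:y+h,x:x+w],(W,H),interpolation=cv2.INTER_CUBIC)
cv2.imwrite("pics/c2.png",np.hstack([z(r.camera("top")[:,:,::-1],345,150,100,100,400,400),z(r.camera("side")[:,:,::-1],320,200,100,100,400,400)]))
E
```

```text
3.3 q [ 0.4769  0.7267  0.2202  1.7388 -0.2282  0.6964  1.7163] p [ 0.4785 -0.362   0.1504] 
 [[-0.7821  0.6231  0.0038]
 [ 0.6231  0.7821 -0.0029]
 [-0.0047  0.0001 -1.    ]] F [ 0.0352 -0.0928 -0.2238] 0.3333802131899042 0.0
```

View pics/c2.png

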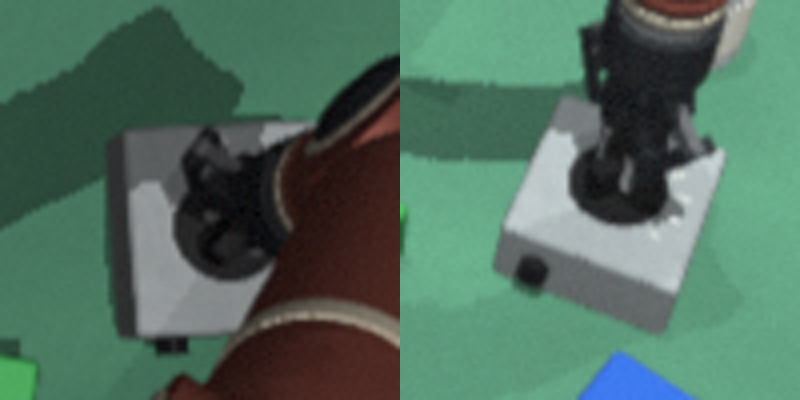

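The fingers straddle the grey dial and are still closing. I'll finish the grip, then turn it.

Emit:
send_rows --pt "0 0 0 0.02 0 0 0" --pt "0 0 0 0 0 0 0" --pt "0 0 0 0 0 0 0" --pt "0 0 0 0 0 0 -0.067" --pt "0 0 0 0 0 0 -0.067" --pt "0 0 0 0 0 0 -0.067" --pt "0 0 0 0 0 0 -0.067" --pt "0 0 0 0 0 0 -0.067"

```text
time_s: 4.2
ee_pos: [0.4782, -0.3618, 0.15]
orientation: [[-1.0, -0.002, 0.003], [-0.002, 1.0, -0.003], [-0.003, -0.003, -1.0]]
contact_force: [-5.1, 3.1, 20.1]
finger_gap: 0.179
grip_force: 42.3
```

```bash
python3 s.py
```

```text
4.2 q [ 0.5934  0.7169  0.0291  1.7359 -0.03    0.6849  2.2111] p [ 0.4782 -0.3618  0.15  ] 
 [[-1.     -0.0018  0.0035]
 [-0.0018  1.     -0.0026]
 [-0.0035 -0.0027 -1.    ]] F [-5.0737  3.0758 20.0739] 0.17931918477026298 42.311768531799316
```

Emit:
send_rows --pt "0 0 0 -0.025 0 0 0" --pt "0.6 0 0 0 0 0 0" --pt "0.6 0 0 0 0 0 0" --pt "0.6 0 0 0 0 0 0" --pt "0.6 0 0 -0.25 0 0 0" --pt "0.6 0 0 -0.25 0 0 0" --pt "0.6 0 0 -0.25 0 0 0" --pt "0.6 0 0 -0.25 0 0 0"

```text
time_s: 5.0
ee_pos: [0.4774, -0.3608, 0.3]
orientation: [[-1.0, 0.003, -0.001], [0.003, 1.0, 0.0], [0.001, 0.0, -1.0]]
contact_force: [-0.1, -0.2, 0.6]
finger_gap: 0.604
grip_force: 0.0
```

Emit:
send_rows --pt "0.6 0.064 0.28 0 0 0 0" --pt "0.6 0.064 0.28 0 0 0 0" --pt "0.6 0.064 0.28 0 0 0 0" --pt "0.6 0.064 0.28 0 0 0 0" --pt "0.6 0.064 0.28 0 0 0 0" --pt "0.6 0 0 0 0 0 0" --pt "0.6 0 0 0 0 0 0" --pt "0.6 0 0 0 0 0 0"

```text
time_s: 5.8
ee_pos: [0.4304, -0.1521, 0.2988]
orientation: [[-1.0, 0.005, 0.0], [0.005, 1.0, -0.001], [-0.0, -0.001, -1.0]]
contact_force: [0.4, -0.4, -0.5]
finger_gap: 0.596
grip_force: 0.0
```

```bash
python3 s.py
python3 - <<'E'
from h import *
im=r.camera("top")[:,:,::-1];cv2.imwrite("pics/t3.png",im)
z=lambda im,x,y,w,h,W,H:cv2.resize(im[y:y+h,x:x+w],(W,H),interpolation=cv2.INTER_CUBIC)
cv2.imwrite("pics/c3.png",np.hstack([z(im,365,170,70,70,400,400),z(r.camera("side")[:,:,::-1],320,200,100,100,400,400)]))
E
```

```text
5.8 q [ 0.2802  0.3246  0.0149  1.9647 -0.0052  0.8516  1.864 ] p [ 0.4304 -0.1521  0.2988] 
 [[-1.      0.0046  0.0004]
 [ 0.0046  1.     -0.001 ]
 [-0.0004 -0.001  -1.    ]] F [ 0.3828 -0.4028 -0.4919] 0.5963615694769934 0.0
```

View pics/c3.png

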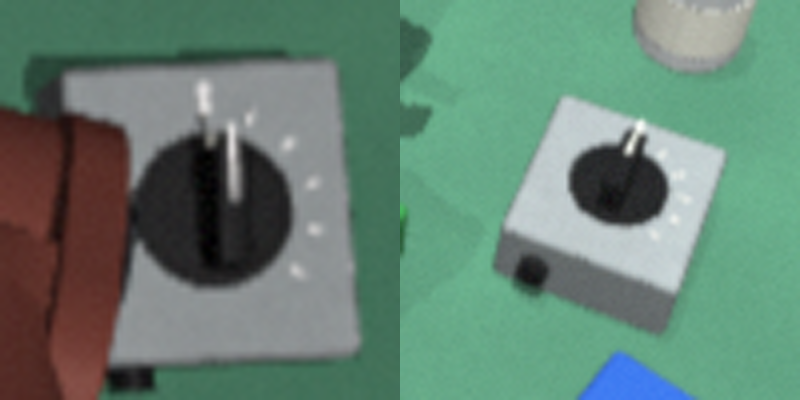

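The pointer line (406,205)→(405,192) is now close to the line of the zero mark (401,185)→(402,195). I'll put numbers on that and fit the arm's geometry from the logged joints.

```bash
cat > kin.py <<'E'
import numpy as np,json
from scipy.spatial.transform import Rotation as Ro
from scipy.optimize import least_squares
D=[json.loads(l) for l in open("log.jsonl")]
D.append([[-1.20446631,.61582684,-.01262404,1.42475356,.00810494,1.10339646,-.04037962],[.24860758,.60001261,.30284601],[[-.923865541,.382716229,-.000866],[.382717,.923863,-.002167],[0,-.0023338,-1]]])
def fk(q,L,s):
    # z-axes sign s[0..6]; pitch joints about y
    T=Ro.identity();p=np.zeros(3)
    ax="zyzyzyz";off=[L[0:3],L[3:6],L[6:9],L[9:12]]
    p=p+np.array(off[0]);pts=[p]
    for i in range(7):
        T=T*Ro.from_euler(ax[i],s[i]*q[i])
        if i==1:p=p+T.apply(off[1]);pts.append(p)
        if i==3:p=p+T.apply(off[2]);pts.append(p)
        if i==5:p=p+T.apply(off[3]);pts.append(p)
    return p,T,pts
E
python3 - <<'E'
from kin import *
from h import onz
ang=lambda v:np.arctan2(v[1],v[0])
P=lambda x,y:(365+x*70/400,170+y*70/400)
a=ang(onz("top",P(231,125),.096)-onz("top",P(236,200),.096));b=ang(onz("top",P(203,85),.06)-onz("top",P(211,145),.06));b2=ang(onz("top",P(204,95),.06)-onz("top",P(214,208),.065))
print("pointer",a,"zero mark",b,b2)
import itertools
best=[]
for s in itertools.product([1,-1],repeat=4):
  sg=[s[0],1,s[1],1,s[2],1,s[3]]
  R0=fk(D[0][0],np.zeros(12),sg)[1].inv()*Ro.from_matrix(D[0][2])
  e=np.mean([(fk(d[0],np.zeros(12),sg)[1]*R0*Ro.from_matrix(d[2]).inv()).magnitude() for d in D])
  best.append((e,sg,R0.as_rotvec().round(3)))
best.sort(key=lambda t:t[0]);print(best[:3])
sg=best[0][1]
f=lambda L:np.concatenate([(fk(d[0],L,sg)[0]-d[1])for d in D]+[.02*(L-L0)])
L0=np.array([0,0,.36,0,0,.42,0,0,.4,0,0,.2])
L=least_squares(f,L0).x;print(L.round(3),np.abs(f(L)[:3*len(D)]).max())
E
```

```text
pointer 0.016827932044225488 zero mark 0.0830000515004699 0.011521848317821617
[(np.float64(2.1041974087088264e-06), [-1, 1, -1, 1, -1, 1, -1], array([0.   , 0.   , 1.571])), (np.float64(0.13936702194351797), [-1, 1, -1, 1, 1, 1, -1], array([-0.018,  0.004,  1.585])), (np.float64(0.18845903725749702), [-1, 1, 1, 1, -1, 1, -1], array([ 0.018, -0.005,  1.618]))]
[ 0.    -0.     0.293  0.    -0.012  0.55   0.001 -0.009  0.373  0.
 -0.     0.269] 9.343829595931386e-05
```

The dial is within about 0.02 rad of zero. Lifting the bar from below, and reaching in under the sash, both need a tool tilted forward. I'll tilt partway here, which also tells me the wrist and shoulder lengths.

Emit:
send_rows --pt "0 0 0 0 0 -0.07 0" --pt "0 0 0 0 0 -0.07 0" --pt "0 0 0 0 0 -0.07 0" --pt "0 0 0 0 0 -0.07 0" --pt "0 0 0 0 0 -0.07 0" --pt "0 0 0 0 0 0 0" --pt "0 0 0 0 0 0 0" --pt "0 0 0 0 0 0 0"

```text
time_s: 6.7
ee_pos: [0.4363, -0.1478, 0.2993]
orientation: [[-0.825, -0.013, 0.564], [-0.001, 1.0, 0.021], [-0.565, 0.017, -0.825]]
contact_force: [0.1, -0.8, 0.7]
finger_gap: -0.001
grip_force: 0.0
```

```bash
python3 s.py
cat >> kin.py <<'E'
SG=[-1,1,-1,1,-1,1,-1];R0=Ro.from_euler("z",np.pi/2)
L0=np.array([0,0,.36,0,0,.42,0,0,.4,0,0,.2])
_f=lambda L:np.concatenate([(fk(d[0],L,SG)[0]-d[1])for d in D]+[.0003*(L-L0)])
L=least_squares(_f,L0).x
LO=np.array([-3.12,-.3,-1.34,.26,-1.36,.01,-2.84])+.02;HI=np.array([3.12,2.06,1.32,2.42,4.5,1.98,2.84])-.02
def ik(p,R,q0,w=.02,qref=None):
    qref=q0 if qref is None else qref
    def g(q):
        pp,T,_=fk(q,L,SG);return np.r_[(pp-p)*10,((T*R0).inv()*R).as_rotvec()*3,w*(q-qref)]
    s=least_squares(g,np.clip(q0,LO+1e-3,HI-1e-3),bounds=(LO,HI));e=g(s.x);return s.x,np.linalg.norm(e[:3])/10,np.linalg.norm(e[3:6])/3
def tool(th,yaw=-.06):
    z=np.array([np.sin(th),0,-np.cos(th)]);y=np.array([0,1.,0]);return Ro.from_euler("z",yaw)*Ro.from_matrix(np.c_[np.cross(y,z),y,z])
E
python3 - <<'E'
from kin import *
print(L.round(3),np.abs(_f(L)[:3*len(D)]).max())
q=np.array(D[-2][0])
cur=np.array(D[-2][0])
yw=Ro.from_euler("z",-.06)
for th in(.6,.8,1.0,1.2):
  for name,bp in(("hooklow",(.515,.03,.092)),("hooktop",(.515,.03,.32)),("model",(.622,-.011,.105)),("modelup",(.622,-.011,.13))):
    off=.065 if "hook" in name else .054
    p=np.array(bp)-off*tool(th).apply([0,0,1])
    res=[]
    for seed in(cur,[0,.6,.8,1.8,.8,.5,1.5],[0,.6,-.8,1.8,-.8,.5,1.8],[0,.3,0,2.2,3.1,.5,-1.5],[0,.3,.3,2.2,1.6,.8,0]):
      s,e,a=ik(p,tool(th),np.array(seed,float),w=.005);res.append((e+a,s))
    b=min(res,key=lambda t:t[0]);print(th,name,[round(x[0],3) for x in res],b[1].round(2),"elbow/wrist",np.round(fk(b[1],L,SG)[2][1:3],2).tolist())
E
```

```text
6.7 q [ 0.8773  0.2597 -0.5868  2.2769 -0.7006  0.1106  2.6029] p [ 0.4363 -0.1478  0.2993] 
 [[-0.8254 -0.0128  0.5644]
 [-0.001   0.9998  0.0213]
 [-0.5646  0.017  -0.8252]] F [ 0.1025 -0.7761  0.6531] -0.0014950396161632028 0.0Traceback (most recent call last):
  File "<stdin>", line 2, in <module>
NameError: name '_f' is not defined
```

```bash
cat > chk.py <<'E'
from kin import *
print(L.round(3),np.abs(np.concatenate([fk(d[0],L,SG)[0]-d[1] for d in D])).max())
cur=np.array(D[-2][0])
for flip in(0,1):
 for th in(.7,1.0,1.3):
  for name,bp in(("hooklow",(.515,.03,.092)),("hooktop",(.515,.03,.32)),("model",(.622,-.011,.105))):
    T=tool(th)*Ro.from_euler("z",np.pi*flip)
    off=.065 if "hook" in name else .054
    p=np.array(bp)-off*T.apply([0,0,1])
    res=[]
    for seed in(cur,[0,.6,.8,1.8,.8,.5,1.5-3*flip],[0,.6,-.8,1.8,-.8,.5,1.8-3*flip],[0,.3,0,2.2,3.1,.5,-1.5+3*flip],[0,.3,.3,2.2,1.6,.8,0]):
      s,e,a=ik(p,T,np.array(seed,float),w=.003);res.append((e+a,s))
    b=min(res,key=lambda t:t[0]);print(flip,th,name,[round(x[0],3) for x in res],b[1].round(2),"elbow/wrist",np.round(fk(b[1],L,SG)[2][1:3],2).tolist())
E
python3 chk.py
```

```text
[ 0.    -0.     0.256  0.    -0.012  0.55   0.    -0.009  0.372 -0.
 -0.     0.233] 2.8559139886308316e-08
0 0.7 hooklow [np.float64(0.335), np.float64(0.076), np.float64(0.076), np.float64(0.076), np.float64(0.076)] [ 0.57  1.04 -1.32  2.4   2.03  1.27 -0.48] elbow/wrist [[0.4, -0.27, 0.53], [0.35, 0.05, 0.33]]
0 0.7 hooktop [np.float64(0.0), np.float64(0.0), np.float64(0.0), np.float64(0.0), np.float64(0.0)] [-0.71  0.11  0.58  2.24  0.57  0.15  0.81] elbow/wrist [[0.05, 0.03, 0.8], [0.32, 0.04, 0.55]]
0 0.7 model [np.float64(0.238), np.float64(0.0), np.float64(0.0), np.float64(0.0), np.float64(0.0)] [-0.06  0.68  0.02  2.21  3.    0.45 -1.54] elbow/wrist [[0.34, 0.01, 0.69], [0.44, -0.0, 0.32]]
0 1.0 hooklow [np.float64(0.611), np.float64(0.22), np.float64(0.22), np.float64(0.22), np.float64(0.22)] [ 0.48  1.22 -1.32  2.4   2.27  1.59 -0.55] elbow/wrist [[0.45, -0.25, 0.44], [0.36, 0.07, 0.28]]
0 1.0 hooktop [np.float64(0.224), np.float64(0.034), np.float64(0.034), np.float64(0.034), np.float64(0.034)] [ 0.8   0.34 -1.32  2.4   2.05  0.75 -0.65] elbow/wrist [[0.12, -0.14, 0.77], [
[... 1960 characters left out ...]
.82  0.02  2.38  3.03  1.06  1.55] elbow/wrist [[0.4, 0.02, 0.63], [0.38, 0.0, 0.26]]
1 1.3 hooklow [np.float64(0.225), np.float64(0.77), np.float64(0.77), np.float64(0.225), np.float64(0.225)] [ 0.16  1.31 -0.76  2.4   2.73  1.96  2.12] elbow/wrist [[0.52, -0.1, 0.4], [0.34, 0.1, 0.15]]
1 1.3 hooktop [np.float64(0.209), np.float64(0.486), np.float64(0.479), np.float64(0.209), np.float64(0.209)] [ 0.65  0.48 -1.32  2.4   2.17  1.11  2.42] elbow/wrist [[0.2, -0.16, 0.74], [0.29, 0.07, 0.47]]
1 1.3 model [np.float64(0.015), np.float64(0.822), np.float64(0.81), np.float64(0.015), np.float64(0.015)] [ 0.65  1.52 -1.24  2.4   3.02  1.74  2.82] elbow/wrist [[0.43, -0.34, 0.28], [0.36, 0.01, 0.18]]
```

```bash
cat > p1.py <<'E'
from kin import *
cur=np.array(D[-2][0])
def run(th,seed,flipz,pts,off,w=.01,yaw=-.06):
  T=tool(th,yaw)*Ro.from_euler("z",flipz)
  for bp in pts:
    p=np.array(bp)-off*T.apply([0,0,1]);seed,e,a=ik(p,T,np.array(seed,float),w=w)
    print(th,bp,"err",round(e,4),round(a,4),seed.round(2),"TCP",p.round(3),"wrist",np.round(fk(seed,L,SG)[2][2],3))
print("grip bar, y=+X");
for th in(.15,.25,.35):run(th,[0,.4,0,2,0,.7,0],np.pi/2,[(.51,.031,.20),(.51,.031,.109),(.51,.031,.20),(.51,.031,.31)],.054)
print("model flip0")
run(.9,[0,.75,0,2.3,3,.8,-1.56],0,[(.622,-.011,.105),(.622,-.011,.13),(.50,-.011,.13),(.45,-.011,.13)],.054)
print("tray")
for yaw in (.65,.8): run(.9,[-.65,.75,0,2.3,3,.8,-1.56],0,[(.47,.357,.15),(.47,.357,.085),(.49,.375,.085)],.054,yaw=yaw)
print("push q5=pi")
for th in(.3,.6):run(th,[0,.5,0,2.3,3,.3,-1.56],0,[(.50,.031,.33),(.50,.031,.2),(.51,.031,.1)],.073)
E
python3 p1.py
```

```text
grip bar, y=+X
0.15 (0.51, 0.031, 0.2) err 0.0 0.0 [-0.15  0.41  0.04  2.    0.02  0.59 -0.18] TCP [0.502 0.031 0.253] wrist [0.467 0.034 0.484]
0.15 (0.51, 0.031, 0.109) err 0.0 0.0 [-0.15  0.56  0.04  2.09  0.02  0.34 -0.19] TCP [0.502 0.031 0.162] wrist [0.467 0.034 0.393]
0.15 (0.51, 0.031, 0.2) err 0.0 0.0 [-0.15  0.41  0.04  2.    0.02  0.59 -0.18] TCP [0.502 0.031 0.253] wrist [0.467 0.034 0.484]
0.15 (0.51, 0.031, 0.31) err 0.0 0.0 [-0.15  0.27  0.05  1.84  0.02  0.88 -0.18] TCP [0.502 0.031 0.363] wrist [0.467 0.034 0.594]
0.25 (0.51, 0.031, 0.2) err 0.0 0.0 [-0.19  0.38  0.08  2.08  0.03  0.44 -0.21] TCP [0.497 0.032 0.252] wrist [0.439 0.036 0.478]
0.25 (0.51, 0.031, 0.109) err 0.0 0.0 [-0.18  0.55  0.08  2.17  0.03  0.18 -0.21] TCP [0.497 0.032 0.161] wrist [0.439 0.036 0.387]
0.25 (0.51, 0.031, 0.2) err 0.0 0.0 [-0.19  0.38  0.08  2.08  0.03  0.44 -0.21] TCP [0.497 0.032 0.252] wrist [0.439 0.036 0.478]
0.25 (0.51, 0.031, 0.31) err 0.0 0.0 [-0.2   0.23  0.08  1.91  0.04  0.75 -0.2 ] TCP [0.497 0.032 0.362] wrist [0.439 0.036 0.588]
0.35 (0.51, 0.031, 0.2) err 0.0 0.0 [-0
[... 1950 characters left out ...]
CP [0.478 0.032 0.4  ] wrist [0.409 0.037 0.623]
0.3 (0.5, 0.031, 0.2) err 0.0 0.0 [ 0.62  0.51 -1.09  2.11  0.96  0.72  0.43] TCP [0.478 0.032 0.27 ] wrist [0.409 0.037 0.493]
0.3 (0.51, 0.031, 0.1) err 0.0 0.0 [ 0.49  0.7  -0.95  2.2   1.38  0.65  0.04] TCP [0.488 0.032 0.17 ] wrist [0.419 0.036 0.393]
0.6 (0.5, 0.031, 0.33) err 0.0 0.0001 [ 0.95  0.2  -1.32  2.13  0.87  0.53  0.53] TCP [0.459 0.033 0.39 ] wrist [0.327 0.042 0.583]
0.6 (0.5, 0.031, 0.2) err 0.0 0.0 [ 0.68  0.56 -1.27  2.35  1.67  0.77 -0.3 ] TCP [0.459 0.033 0.26 ] wrist [0.327 0.041 0.453]
0.6 (0.51, 0.031, 0.1) err 0.0079 0.0196 [ 0.59  0.95 -1.32  2.4   1.91  1.15 -0.45] TCP [0.469 0.033 0.16 ] wrist [0.348 0.043 0.357]
```

```bash
cat > plan.py <<'E'
from kin import *
from scipy.spatial.transform import Slerp
from station import r
def plan(segs,claw,show=True):
    """segs: list of (n, TCP pos, Rotation[, claw]); prints rows from the measured pose, with IK along my model"""
    s=r.sense();p=np.array(s["ee_pos"]);R=Ro.from_matrix(s["orientation"]);q=np.array(s["joints"]);rows=[];k=0
    for g in segs:
        n,p1,R1=g[:3];c=g[3] if len(g)>3 else claw;sl=Slerp([0,1],Ro.concatenate([R,R1]));pp,Rp=p,R
        for i in range(1,n+1):
            pi=p+(np.array(p1)-p)*i/n;Ri=sl(i/n)
            t=Rp.inv().apply(pi-pp)/.15;w=(Rp.inv()*Ri).as_rotvec()/2
            rows.append([c]+(t.round(3)+0).tolist()+(w.round(3)+0).tolist())
            q2,e,a=ik(pi,Ri,q,w=.01);v=np.abs(q2-q).max();q=q2;pp,Rp=pi,Ri
            if np.linalg.norm(t)>.334 or np.linalg.norm(w)>.075 or e>.001 or v>.19:print("  warn row",len(rows),np.linalg.norm(t).round(2),np.linalg.norm(w).round(3),"err",round(e,4),round(a,3),"dq",v.round(2))
        print("  seg end row",len(rows),pi.round(3),"q",q.round(2))
        p,R=pp,Rp
    while len(rows)%8:rows.append([c,0,0,0,0,0,0])
    for i in range(0,len(rows),8):print(str(rows[i:i+8]).replace("0.0,","0,").replace("0.0]","0]").replace("-0,","0,"))
E
python3 - <<'E'
from plan import *
H=tool(.2)*Ro.from_euler("z",np.pi/2)
z=H.apply([0,0,1]);g=lambda h:np.array([.5095,.031,h])-.054*z
plan([(12,(.44,-.06,.30),H),(4,g(.2),H),(3,g(.109),H),(5,g(.109),H,0)],.6)
E
```

```text
warn row 1 0.05 0.07 err 0.0 0.0 dq 0.2
  warn row 2 0.05 0.07 err 0.0 0.0 dq 0.23
  warn row 3 0.05 0.07 err 0.0 0.0 dq 0.24
  warn row 4 0.05 0.07 err 0.0 0.0 dq 0.24
  warn row 5 0.05 0.07 err 0.0 0.0 dq 0.22
  warn row 6 0.05 0.07 err 0.0 0.0 dq 0.19
  seg end row 12 [ 0.44 -0.06  0.3 ] q [-0.51  0.31  0.78  2.12 -0.42  0.64  0.49]
  seg end row 16 [0.499 0.032 0.253] q [-0.61  0.47  0.7   2.05 -0.54  0.58  0.37]
  seg end row 19 [0.499 0.032 0.162] q [-0.43  0.59  0.45  2.14 -0.72  0.33  0.54]
  seg end row 24 [0.499 0.032 0.162] q [-0.43  0.59  0.45  2.14 -0.72  0.33  0.54]
[[0.6, -0.002, 0.049, 0.002, 0.015, 0.012, 0.067], [0.6, 0.005, 0.049, 0, 0.015, 0.012, 0.067], [0.6, 0.011, 0.048, -0.001, 0.015, 0.012, 0.067], [0.6, 0.017, 0.046, -0.002, 0.015, 0.012, 0.067], [0.6, 0.023, 0.043, -0.003, 0.015, 0.012, 0.067], [0.6, 0.029, 0.039, -0.003, 0.015, 0.012, 0.067], [0.6, 0.034, 0.035, -0.004, 0.015, 0.012, 0.067], [0.6, 0.038, 0.03, -0.004, 0.015, 0.012, 0.067]]
[[0.6, 0.042, 0.024, -0.003, 0.015, 0.012, 0.067], [0.6, 0.045, 0.019, -0.003, 0.015, 0.012, 0.067], [0.6, 0.047, 0.012, -0.002, 0.015, 0.012, 0.067], [0.6, 0.048, 0.006, -0.002, 0.015, 0.012, 0.067], [0.6, 0.158, 0.071, 0.095, 0, 0, 0], [0.6, 0.158, 0.071, 0.095, 0, 0, 0], [0.6, 0.158, 0.071, 0.095, 0, 0, 0], [0.6, 0.158, 0.071, 0.095, 0, 0, 0]]
[[0.6, 0, -0.04, 0.198, 0, 0, 0], [0.6, 0, -0.04, 0.198, 0, 0, 0], [0.6, 0, -0.04, 0.198, 0, 0, 0], [0, 0, 0, 0, 0, 0, 0], [0, 0, 0, 0, 0, 0, 0], [0, 0, 0, 0, 0, 0, 0], [0, 0, 0, 0, 0, 0, 0], [0, 0, 0, 0, 0, 0, 0]]
```

Emit:
send_rows --pt "0.6 0 0.05 0 0.015 0.012 0.067" --pt "0.6 0.005 0.05 0 0.015 0.012 0.067" --pt "0.6 0.01 0.048 0 0.015 0.012 0.067" --pt "0.6 0.017 0.046 0 0.015 0.012 0.067" --pt "0.6 0.023 0.043 0 0.015 0.012 0.067" --pt "0.6 0.03 0.04 0 0.015 0.012 0.067" --pt "0.6 0.034 0.035 0 0.015 0.012 0.067" --pt "0.6 0.038 0.03 0 0.015 0.012 0.067"

```text
time_s: 7.5
ee_pos: [0.437, -0.0895, 0.2967]
orientation: [[-0.473, 0.815, 0.334], [0.847, 0.525, -0.081], [-0.242, 0.245, -0.939]]
contact_force: [0.1, -0.1, 0.2]
finger_gap: 0.599
grip_force: 0.0
```

Emit:
send_rows --pt "0.6 0.042 0.024 0 0.015 0.012 0.067" --pt "0.6 0.045 0.02 0 0.015 0.012 0.067" --pt "0.6 0.047 0.012 0 0.015 0.012 0.067" --pt "0.6 0.048 0.006 0 0.015 0.012 0.067" --pt "0.6 0 0 0 0 0 0" --pt "0.6 0 0 0 0 0 0" --pt "0.6 0 0 0 0 0 0" --pt "0.6 0 0 0 0 0 0"

```text
time_s: 8.3
ee_pos: [0.4359, -0.0628, 0.2938]
orientation: [[-0.007, 0.98, 0.201], [1.0, 0.012, -0.023], [-0.025, 0.2, -0.979]]
contact_force: [0.3, 0.0, -0.3]
finger_gap: 0.597
grip_force: 0.0
```

```bash
python3 s.py
python3 - <<'E'
from plan import *
H=tool(.2)*Ro.from_euler("z",np.pi/2)
z=H.apply([0,0,1]);g=lambda h:np.array([.5095,.031,h])-.054*z
plan([(5,g(.2),H),(3,g(.109),H)],.6)
E
```

```text
8.3 q [-0.5539  0.3254  0.8489  2.1418 -0.4698  0.6253  0.6152] p [ 0.4359 -0.0628  0.2938] 
 [[-0.0069  0.9797  0.2006]
 [ 0.9997  0.0117 -0.023 ]
 [-0.0249  0.2004 -0.9794]] F [ 0.3218  0.013  -0.2573] 0.5974361598717475 0.0
  seg end row 5 [0.499 0.032 0.253] q [-0.66  0.49  0.78  2.05 -0.61  0.6   0.45]
  seg end row 8 [0.499 0.032 0.162] q [-0.47  0.61  0.52  2.14 -0.82  0.36  0.63]
[[0.6, 0.127, 0.073, 0.067, 0, 0.001, 0.007], [0.6, 0.128, 0.071, 0.068, 0, 0.001, 0.007], [0.6, 0.128, 0.069, 0.068, 0, 0.001, 0.007], [0.6, 0.129, 0.067, 0.068, 0, 0.001, 0.007], [0.6, 0.13, 0.066, 0.068, 0, 0.001, 0.007], [0.6, 0, -0.04, 0.198, 0, 0, 0], [0.6, 0, -0.04, 0.198, 0, 0, 0], [0.6, 0, -0.04, 0.198, 0, 0, 0]]
```

Emit:
send_rows --pt "0.6 0.127 0.073 0.067 0 0 0.007" --pt "0.6 0.128 0.071 0.068 0 0 0.007" --pt "0.6 0.128 0.069 0.068 0 0 0.007" --pt "0.6 0.129 0.067 0.068 0 0 0.007" --pt "0.6 0.13 0.066 0.068 0 0 0.007" --pt "0.6 0 -0.04 0.2 0 0 0" --pt "0.6 0 -0.04 0.2 0 0 0" --pt "0.6 0 -0.04 0.2 0 0 0"

```text
time_s: 9.1
ee_pos: [0.4998, 0.0305, 0.1597]
orientation: [[0.062, 0.978, 0.201], [0.998, -0.058, -0.023], [-0.011, 0.202, -0.979]]
contact_force: [1.4, 1.3, 0.3]
finger_gap: 0.601
grip_force: 0.0
```

```bash
python3 s.py
python3 - <<'E'
from h import *
z=lambda im,x,y,w,h,W,H:cv2.resize(im[y:y+h,x:x+w],(W,H),interpolation=cv2.INTER_CUBIC)
cv2.imwrite("pics/c4.png",np.hstack([z(r.camera("top")[:,:,::-1],180,120,150,150,400,400),z(r.camera("side")[:,:,::-1],200,110,130,130,400,400)]))
E
```

```text
9.1 q [-0.4813  0.6126  0.5268  2.1415 -0.8225  0.3536  0.636 ] p [0.4998 0.0305 0.1597] 
 [[ 0.0617  0.9777  0.2009]
 [ 0.998  -0.0582 -0.0232]
 [-0.011   0.2019 -0.9793]] F [1.4105 1.2737 0.2733] 0.6006027134058579 0.0
```

View pics/c4.png

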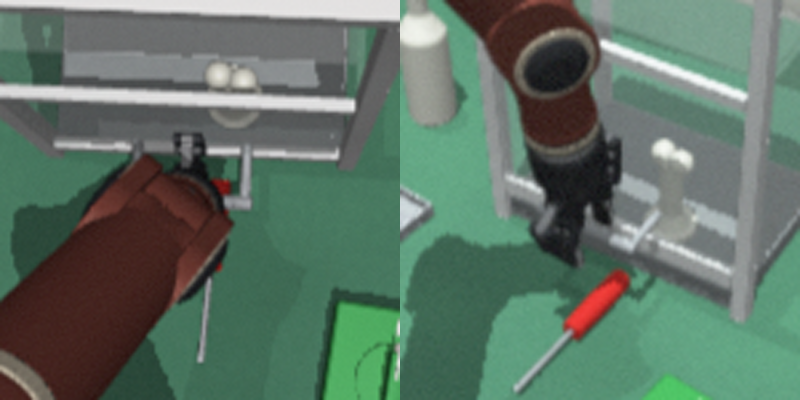

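The side crop shows one finger in front of the bar and one behind it, at about (590,220). Next I close and lift.

Emit:
send_rows --pt "0 0 0 0 0 0 0" --pt "0 0 0 0 0 0 0" --pt "0 0 0 0 0 0 0" --pt "0 0 0 0 0 0 0" --pt "0 0 0 0 0 0 0" --pt "0 0 0.023 -0.112 0 0 0" --pt "0 0 0.023 -0.112 0 0 0" --pt "0 0 0.023 -0.112 0 0 0" --grip_force 70

```text
time_s: 10.0
ee_pos: [0.5003, 0.0305, 0.212]
orientation: [[0.063, 0.978, 0.201], [0.998, -0.059, -0.026], [-0.013, 0.202, -0.979]]
contact_force: [5.9, -1.2, -10.2]
finger_gap: 0.135
grip_force: 69.3
```

```bash
python3 s.py
```

```text
10.0 q [-0.5996  0.547   0.6952  2.0962 -0.6957  0.4971  0.5219] p [0.5003 0.0305 0.212 ] 
 [[ 0.0634  0.9775  0.2012]
 [ 0.9979 -0.0594 -0.0257]
 [-0.0132  0.2024 -0.9792]] F [  5.9078  -1.1703 -10.2175] 0.1354832950889486 69.29194450378418
```

Emit:
send_rows --pt "0 0 0.026 -0.124 0 0 0" --pt "0 0 0.026 -0.124 0 0 0" --pt "0 0 0.026 -0.124 0 0 0" --pt "0 0 0.026 -0.124 0 0 0" --pt "0 0 0.026 -0.124 0 0 0" --pt "0 0 0.026 -0.124 0 0 0" --pt "0 0 0.026 -0.124 0 0 0" --pt "0 0 0.013 -0.062 0 0 0"

```text
time_s: 10.8
ee_pos: [0.5003, 0.0306, 0.3549]
orientation: [[0.065, 0.977, 0.201], [0.998, -0.061, -0.027], [-0.014, 0.203, -0.979]]
contact_force: [5.2, -5.2, -10.0]
finger_gap: 0.135
grip_force: 69.4
```

```bash
python3 s.py
python3 - <<'E'
from h import *
z=lambda im,x,y,w,h,W,H:cv2.resize(im[y:y+h,x:x+w],(W,H),interpolation=cv2.INTER_CUBIC)
cv2.imwrite("pics/c5.png",np.hstack([z(r.camera("top")[:,:,::-1],150,90,200,200,400,400),z(r.camera("side")[:,:,::-1],190,20,190,190,400,400)]))
E
```

```text
10.8 q [-0.8292  0.3797  0.979   1.905  -0.409   0.8459  0.2664] p [0.5003 0.0306 0.3549] 
 [[ 0.0648  0.9774  0.2014]
 [ 0.9978 -0.0605 -0.027 ]
 [-0.0142  0.2027 -0.9791]] F [ 5.1832 -5.2169 -9.9722] 0.13486243830950115 69.39966917037964
```

View pics/c5.png

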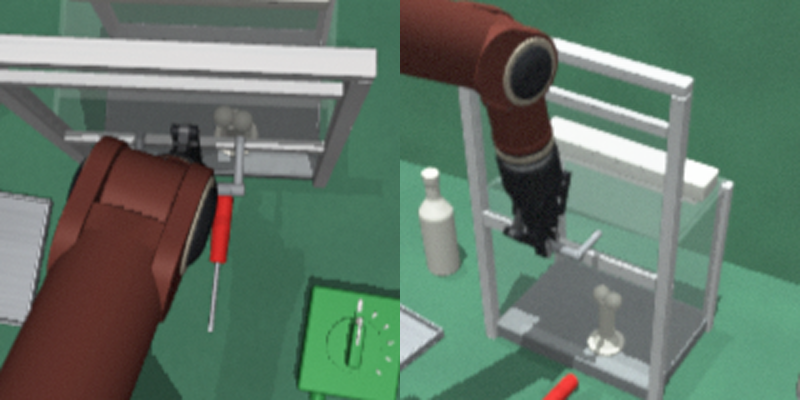

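Emit:
send_rows --pt "0 0 0.007 -0.033 0 0 0" --pt "0 0 0.007 -0.033 0 0 0" --pt "0 0 0.007 -0.033 0 0 0" --pt "0 0 0 0 0 0 0" --pt "0 0 0 0 0 0 0" --pt "0 0 0 0 0 0 0" --pt "0 0 0 0 0 0 0" --pt "0 0 0 0 0 0 0"

```text
time_s: 11.7
ee_pos: [0.5003, 0.0306, 0.3693]
orientation: [[0.065, 0.978, 0.201], [0.998, -0.061, -0.027], [-0.014, 0.202, -0.979]]
contact_force: [3.2, -5.1, -3.1]
finger_gap: 0.134
grip_force: 69.9
```

```bash
python3 s.py
python3 - <<'E'
from h import *
# predicted edge positions vs sash value: bar right end, tri check
z=lambda im,x,y,w,h,W,H:cv2.resize(im[y:y+h,x:x+w],(W,H),interpolation=cv2.INTER_CUBIC)
t,s=r.camera("top")[:,:,::-1],r.camera("side")[:,:,::-1]
cv2.imwrite("pics/t6.png",t);cv2.imwrite("pics/s6.png",s)
c,sn=np.cos(-.06),np.sin(-.06)
B=lambda x,y,z:np.array([.571+c*x-sn*y,.027+sn*x+c*y,z])
for v in(.19,.2,.21,.22,.23):print(v,"bar end",proj("side",B(-.062,-.06,.09+v)).round(1),proj("top",B(-.062,-.06,.09+v)).round(1),"edgeR",proj("side",B(-.007,-.143,.03+v)).round(1))
cv2.imwrite("pics/c6.png",np.hstack([z(t,200,140,100,100,400,400),z(s,245,100,80,80,400,400)]))
E
```

```text
11.7 q [-0.8458  0.3649  0.9964  1.8799 -0.3864  0.8818  0.2454] p [0.5003 0.0306 0.3693] 
 [[ 0.0651  0.9775  0.2006]
 [ 0.9978 -0.0609 -0.0266]
 [-0.0138  0.2019 -0.9793]] F [ 3.1721 -5.0818 -3.096 ] 0.13403137623035583 69.9190878868103
0.19 bar end [276. 148.] [273.2 186.9] edgeR [310.1 163. ]
0.2 bar end [276.  145.2] [273.  186.2] edgeR [310.3 160.4]
0.21 bar end [276.  142.4] [272.9 185.5] edgeR [310.5 157.8]
0.22 bar end [276.  139.5] [272.8 184.8] edgeR [310.7 155.1]
0.23 bar end [276.  136.6] [272.6 184. ] edgeR [310.9 152.4]
```

View pics/c6.png

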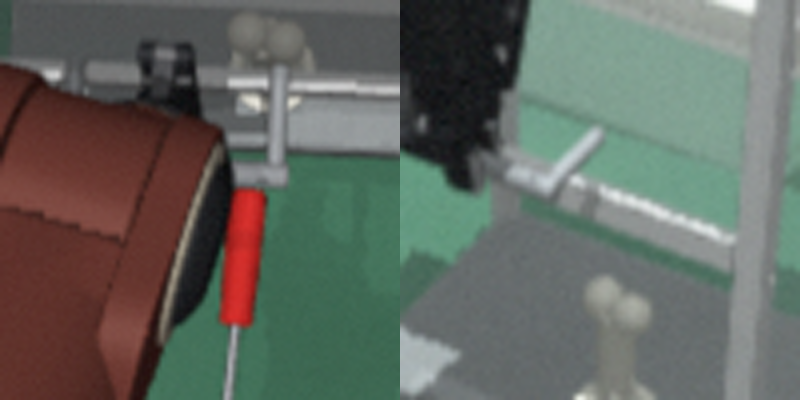

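The side crop puts the bar end at (275,137) and the sash's edge at (312,154). Both mean the sash is at about 0.225 m, which completes step 2. Now I release and retreat, and plan the wrist change needed for the forward-tilted grasp.

Emit:
send_rows --pt "0.6 0 0 0 0 0 0" --pt "0.6 0 0 0 0 0 0" --pt "0.6 0 0 0 0 0 0" --pt "0.6 0 0 -0.25 0 0 0" --pt "0.6 0 0 -0.25 0 0 0" --pt "0.6 0 -0.2 -0.2 0 0 0" --pt "0.6 0 -0.2 0 0 0 0" --pt "0.6 0 -0.2 0 0 0 0"

```text
time_s: 12.6
ee_pos: [0.3922, 0.0406, 0.4547]
orientation: [[0.064, 0.978, 0.2], [0.998, -0.06, -0.023], [-0.011, 0.201, -0.98]]
contact_force: [-1.2, 0.2, 0.6]
finger_gap: 0.599
grip_force: 0.0
```

```bash
python3 s.py
cat > jplan.py <<'E'
from plan import *
def jpath(q0,wps):
    out=[]
    for n,q1 in wps:
        q1=np.array(q1,float)
        for i in range(1,n+1):out.append(q0+(q1-q0)*i/n)
        q0=q1
    return out
def jplan(wps,claw):
    s=r.sense();q=np.array(s["joints"]);p,R=np.array(s["ee_pos"]),Ro.from_matrix(s["orientation"]);qs=q;rows=[]
    for j,qq in enumerate(jpath(q,wps)):
        p1,T,pts=fk(qq,L,SG);R1=T*R0;t=R.inv().apply(p1-p)/.15;w=(R.inv()*R1).as_rotvec()/2
        qs,e,a=ik(p1,R1,qs,w=.01);tip=p1+.073*R1.apply([0,0,1])
        rows.append([claw]+(t.round(3)+0).tolist()+(w.round(3)+0).tolist())
        print(j+1,"|t|%.2f |w|%.3f"%(np.linalg.norm(t),np.linalg.norm(w)),"tcp",p1.round(2),"tip",tip.round(2),"wrist",pts[2].round(2),"sim q",qs.round(2))
        p,R=p1,R1
    while len(rows)%8:rows.append([claw,0,0,0,0,0,0])
    for i in range(0,len(rows),8):print(str(rows[i:i+8]).replace("0.0,","0,").replace("0.0]","0]"))
E
python3 - <<'E'
from jplan import *
for yaw in(0,.3,.5):
  T=tool(.9,yaw);z=T.apply([0,0,1])
  for bp in((.622,-.011,.105),(.57,-.02,.12),(.54,-.03,.2)):
    s,e,a=ik(np.array(bp)-.054*z,T,np.array([0,.7,0,2.3,3,.8,-1.5]),w=.003);print(yaw,bp,round(e,4),round(a,3),s.round(2),fk(s,L,SG)[2][2].round(2))
E
```

```text
12.6 q [-1.4027 -0.0767  1.1429  1.9325  0.1639  1.0568 -0.3845] p [0.3922 0.0406 0.4547] 
 [[ 0.0637  0.9778  0.1997]
 [ 0.9979 -0.0603 -0.0233]
 [-0.0107  0.2007 -0.9796]] F [-1.1709  0.2395  0.6436] 0.5986472782259814 0.0
0 (0.622, -0.011, 0.105) 0.0 0.0 [ 0.01  0.76 -0.06  2.33  3.08  0.85 -1.52] [ 0.4  -0.01  0.28]
0 (0.57, -0.02, 0.12) 0.0132 0.025 [ 0.74  1.14 -1.32  2.4   2.38  1.27 -0.38] [ 0.36 -0.02  0.3 ]
0 (0.54, -0.03, 0.2) 0.0179 0.041 [ 0.84  0.82 -1.32  2.4   2.22  0.97 -0.43] [ 0.34 -0.03  0.39]
0.3 (0.622, -0.011, 0.105) 0.0 0.0 [ 0.24  0.76 -0.15  2.28  3.53  0.77 -1.49] [ 0.41 -0.08  0.28]
0.3 (0.57, -0.02, 0.12) 0.0 0.0 [ 0.68  0.84 -0.76  2.4   3.07  0.74 -0.85] [ 0.35 -0.09  0.3 ]
0.3 (0.54, -0.03, 0.2) 0.0033 0.008 [ 1.02  0.86 -1.32  2.4   2.45  0.66 -0.24] [ 0.33 -0.1   0.38]
0.5 (0.622, -0.011, 0.105) 0.0 0.0 [ 0.37  0.78 -0.22  2.21  3.86  0.68 -1.56] [ 0.42 -0.12  0.28]
0.5 (0.57, -0.02, 0.12) 0.0 0.0 [ 0.4   0.72 -0.18  2.33  3.89  0.75 -1.54] [ 0.37 -0.13  0.3 ]
0.5 (0.54, -0.03, 0.2) 0.0 0.0 [ 0.44  0.51 -0.17  2.35  4.12  0.66 -1.81] [ 0.34 -0.14  0.38]
```

Run:
```python
from jplan import *
for yaw in(-.4,-.6):
  T=tool(.9,yaw);z=T.apply([0,0,1]);m=np.array([.622,-.011,.105])
  q=np.array([-.2,.7,0,2.3,2.4,.8,-1.5])
  for p in(m,m-.05*z,m-.12*z,m+[0,0,.03],(.58,0,.14),(.52,.03,.14),(.50,.04,.14),(.48,.05,.2)):
    q,e,a=ik(np.array(p)-.054*z,T,q,w=.005);print(yaw,np.round(p,3),round(e,4),round(a,3),q.round(2),fk(q,L,SG)[2][2].round(2))
  for yt in(0,.2,.4):
   q=np.array([-.7,.7,0,2.3,2.4,.8,-1.5]);T2=tool(.9,yt);q,e,a=ik(np.array([.47,.357,.085])-.054*T2.apply([0,0,1]),T2,q,w=.005);print("tray",yt,round(e,4),q.round(2),fk(q,L,SG)[2][2].round(2))
T=tool(.9,-.5);z=T.apply([0,0,1])
S,e,a=ik(np.array([.622,-.011,.105])-.174*z,T,np.array([-.2,.7,0,2.3,2.4,.8,-1.5]),w=.005);print("S",S.round(3),e)
jplan([(10,[-.9,-.05,.6,2.1,1.2,1.0,-.8]),(14,S)],.9)
```

```text
-0.4 [ 0.622 -0.011  0.105] 0.0 0.0 [-0.23  0.76 -0.01  2.27  2.44  0.82 -1.47] [0.41 0.08 0.28]
-0.4 [0.586 0.004 0.136] 0.0 0.0 [-0.28  0.68 -0.01  2.35  2.38  0.82 -1.46] [0.38 0.09 0.31]
-0.4 [0.535 0.026 0.18 ] 0.0025 0.006 [ 0.38  0.94 -1.32  2.4   1.92  1.62 -0.87] [0.33 0.11 0.36]
-0.4 [ 0.622 -0.011  0.135] 0.0 0.0 [ 0.47  1.06 -1.2   2.24  2.14  1.5  -0.71] [0.41 0.08 0.31]
-0.4 [0.58 0.   0.14] 0.0 0.0 [ 0.43  1.03 -1.22  2.34  2.09  1.57 -0.81] [0.37 0.09 0.32]
-0.4 [0.52 0.03 0.14] 0.0171 0.041 [ 0.33  1.07 -1.32  2.4   1.93  1.73 -0.91] [0.33 0.13 0.33]
-0.4 [0.5  0.04 0.14] 0.0264 0.064 [ 0.27  1.05 -1.32  2.4   1.86  1.75 -0.95] [0.33 0.15 0.33]
-0.4 [0.48 0.05 0.2 ] 0.0231 0.059 [ 0.27  0.81 -1.32  2.4   1.71  1.56 -0.93] [0.3  0.15 0.39]
tray 0 0.0 [-0.99  0.81 -0.04  2.24  2.05  0.88 -1.45] [0.24 0.36 0.26]
tray 0.2 0.0 [-0.9   0.81 -0.07  2.33  2.36  0.93 -1.52] [0.25 0.31 0.26]
tray 0.4 0.0 [-0.77  0.81 -0.12  2.39  2.65  0.99 -1.51] [0.26 0.27 0.26]
-0.6 [ 0.622 -0.011  0.105] 0.0 0.0 [-0.34  0.77  0.04  2.19  2.12  0.77 -1.4 ] [0.44 0.12 0.28]
-0.6 [0.59  0.011
[... 4816 characters left out ...]
6, 0.017, -0.014, -0.017, -0.026], [0.9, 0.108, 0.056, 0.023, -0.014, -0.014, -0.027], [0.9, 0.117, 0.055, 0.028, -0.013, -0.01, -0.028], [0.9, 0.126, 0.054, 0.033, -0.013, -0.007, -0.028], [0.9, 0.135, 0.051, 0.038, -0.013, -0.003, -0.028], [0.9, 0.143, 0.049, 0.043, -0.013, 0.001, -0.028]]
[[0.9, 0.152, 0.046, 0.047, -0.013, 0.005, -0.028], [0.9, 0.159, 0.042, 0.051, -0.013, 0.008, -0.027], [0.9, 0.167, 0.038, 0.054, -0.012, 0.012, -0.027], [0.9, 0.173, 0.034, 0.057, -0.012, 0.016, -0.026], [0.9, 0.179, 0.03, 0.059, -0.012, 0.019, -0.024], [0.9, 0.184, 0.026, 0.061, -0.012, 0.022, -0.023], [0.9, 0.188, 0.022, 0.062, -0.012, 0.025, -0.021], [0.9, 0.191, 0.018, 0.062, -0.012, 0.028, -0.019]]
```

Emit:
send_rows --pt "0.6 -0.124 0.013 0.02 -0.014 -0.044 -0.009" --pt "0.6 -0.118 0.018 0.018 -0.016 -0.043 -0.009" --pt "0.6 -0.111 0.023 0.017 -0.018 -0.041 -0.01" --pt "0.6 -0.104 0.028 0.015 -0.02 -0.04 -0.011" --pt "0.6 -0.097 0.033 0.013 -0.021 -0.039 -0.012" --pt "0.6 -0.09 0.038 0.01 -0.023 -0.037 -0.013" --pt "0.6 -0.083 0.043 0.008 -0.025 -0.035 -0.014" --pt "0.6 -0.075 0.048 0.005 -0.026 -0.033 -0.014"

```text
time_s: 13.4
ee_pos: [0.4231, -0.0745, 0.4847]
orientation: [[0.083, 0.883, 0.462], [0.784, 0.229, -0.577], [-0.615, 0.41, -0.673]]
contact_force: [0.0, -0.1, 0.1]
finger_gap: 0.603
grip_force: 0.0
```

```bash
python3 s.py
python3 - <<'E'
from plan import *
G=lambda g,y,th=.9:(np.array(g)-.054*tool(th,y).apply([0,0,1]),tool(th,y))
z5=tool(.9,-.55).apply([0,0,1]);S=np.array([.622,-.011,.105])-.12*z5
plan([(10,*G((.43,.10,.42),-.9)),(6,*G((.43,.12,.2),-.9)),(8,*G(S,-.55))],.9)
E
```

```text
13.4 q [-1.2735 -0.085   0.9511  2.0707  1.0237  1.0466 -0.7408] p [ 0.4231 -0.0745  0.4847] 
 [[ 0.0829  0.8828  0.4624]
 [ 0.7838  0.2288 -0.5773]
 [-0.6154  0.4103 -0.673 ]] F [ 0.0231 -0.1328  0.0889] 0.6025832726207743 0.0
  seg end row 10 [0.404 0.133 0.454] q [-1.44  0.19  0.76  2.    0.85  1.19 -0.43]
  seg end row 16 [0.404 0.153 0.234] q [-1.32  0.65  0.72  2.26  0.93  0.63 -0.88]
  warn row 20 0.12 0.022 err 0.0 0.0 dq 0.21
  warn row 21 0.12 0.022 err 0.0 0.0 dq 0.22
  seg end row 24 [0.506 0.06  0.213] q [-0.86  0.64  0.57  2.35  2.17  0.5  -1.57]
[[0.9, 0.12, 0.012, -0.072, -0.001, -0.003, -0.029], [0.9, 0.119, 0.019, -0.073, -0.001, -0.003, -0.029], [0.9, 0.117, 0.026, -0.073, -0.001, -0.003, -0.029], [0.9, 0.115, 0.033, -0.074, -0.001, -0.003, -0.029], [0.9, 0.112, 0.04, -0.075, -0.001, -0.003, -0.029], [0.9, 0.109, 0.046, -0.076, -0.001, -0.003, -0.029], [0.9, 0.106, 0.053, -0.076, -0.001, -0.003, -0.029], [0.9, 0.102, 0.059, -0.077, -0.001, -0.003, -0.029]]
[[0.9, 0.098, 0.065, -0.077, -0.001, -0.003, -0.029], [0.9, 0.093, 0.07, -0.078, -0.001, -0.003, -0.029], [0.9, 0.202, 0.014, 0.138, 0, 0, 0], [0.9, 0.202, 0.014, 0.138, 0, 0, 0], [0.9, 0.202, 0.014, 0.138, 0, 0, 0], [0.9, 0.202, 0.014, 0.138, 0, 0, 0], [0.9, 0.202, 0.014, 0.138, 0, 0, 0], [0.9, 0.202, 0.014, 0.138, 0, 0, 0]]
[[0.9, -0.057, 0.019, 0.099, -0.017, 0, -0.014], [0.9, -0.058, 0.014, 0.1, -0.017, 0, -0.014], [0.9, -0.058, 0.009, 0.1, -0.017, 0, -0.014], [0.9, -0.058, 0.004, 0.101, -0.017, 0, -0.014], [0.9, -0.058, -0.002, 0.101, -0.017, 0, -0.014], [0.9, -0.058, -0.007, 0.101, -0.017, 0, -0.014], [0.9, -0.058, -0.012, 0.1, -0.017, 0, -0.014], [0.9, -0.057, -0.017, 0.1, -0.017, 0, -0.014]]
```

Emit:
send_rows --pt "0.9 0.12 0.012 -0.072 0 -0.003 -0.029" --pt "0.9 0.119 0.019 -0.073 0 -0.003 -0.029" --pt "0.9 0.117 0.026 -0.073 0 -0.003 -0.029" --pt "0.9 0.115 0.033 -0.074 0 -0.003 -0.029" --pt "0.9 0.112 0.04 -0.075 0 -0.003 -0.029" --pt "0.9 0.109 0.046 -0.076 0 -0.003 -0.029" --pt "0.9 0.106 0.053 -0.076 0 -0.003 -0.029" --pt "0.9 0.102 0.059 -0.077 0 -0.003 -0.029"

```text
time_s: 14.2
ee_pos: [0.4081, 0.095, 0.4599]
orientation: [[-0.305, 0.83, 0.467], [0.569, 0.552, -0.61], [-0.764, 0.08, -0.64]]
contact_force: [0.6, -0.1, 0.3]
finger_gap: 0.902
grip_force: 0.0
```

Emit:
send_rows --pt "0.9 0.098 0.065 -0.077 0 -0.003 -0.029" --pt "0.9 0.093 0.07 -0.078 0 -0.003 -0.029" --pt "0.9 0.202 0.014 0.138 0 0 0" --pt "0.9 0.202 0.014 0.138 0 0 0" --pt "0.9 0.202 0.014 0.138 0 0 0" --pt "0.9 0.202 0.014 0.138 0 0 0" --pt "0.9 0.202 0.014 0.138 0 0 0" --pt "0.9 0.202 0.014 0.138 0 0 0"

```text
time_s: 15.0
ee_pos: [0.4026, 0.1573, 0.2328]
orientation: [[-0.392, 0.79, 0.471], [0.496, 0.613, -0.615], [-0.775, -0.007, -0.632]]
contact_force: [-0.3, 1.0, -0.0]
finger_gap: 0.902
grip_force: 0.0
```

```bash
python3 s.py
python3 - <<'E'
from plan import *
G=lambda g,y,th=.9:(np.array(g)-.054*tool(th,y).apply([0,0,1]),tool(th,y))
m=np.array([.622,-.011,.105]);z5=tool(.9,-.55).apply([0,0,1]);S=m-.12*z5
plan([(8,*G(S,-.55)),(6,*G(m,-.55)),(10,*G(m,-.55),0)],.9)
E
```

```text
15.0 q [-1.3292  0.6515  0.7228  2.2427  0.8812  0.6305 -0.8313] p [0.4026 0.1573 0.2328] 
 [[-0.3918  0.7901  0.4714]
 [ 0.4961  0.6129 -0.615 ]
 [-0.7749 -0.0071 -0.6321]] F [-0.3163  0.9841 -0.0186] 0.9021115794223346 0.0
  warn row 4 0.12 0.023 err 0.0 0.0 dq 0.22
  warn row 5 0.12 0.023 err 0.0 0.0 dq 0.26
  seg end row 8 [0.506 0.06  0.213] q [-0.86  0.64  0.58  2.35  2.18  0.5  -1.58]
  seg end row 14 [0.586 0.011 0.139] q [-0.57  0.82  0.42  2.22  2.42  0.58 -1.73]
  seg end row 24 [0.586 0.011 0.139] q [-0.57  0.82  0.42  2.22  2.42  0.58 -1.73]
[[0.9, -0.061, 0.018, 0.101, -0.018, -0.001, -0.014], [0.9, -0.061, 0.013, 0.101, -0.018, -0.001, -0.014], [0.9, -0.062, 0.008, 0.102, -0.018, -0.001, -0.014], [0.9, -0.061, 0.003, 0.102, -0.018, -0.001, -0.014], [0.9, -0.061, -0.003, 0.102, -0.018, -0.001, -0.014], [0.9, -0.061, -0.008, 0.102, -0.018, -0.001, -0.014], [0.9, -0.06, -0.013, 0.102, -0.018, -0.001, -0.014], [0.9, -0.06, -0.019, 0.101, -0.018, -0.001, -0.014]]
[[0.9, 0, 0, 0.133, 0, 0, 0], [0.9, 0, 0, 0.133, 0, 0, 0], [0.9, 0, 0, 0.133, 0, 0, 0], [0.9, 0, 0, 0.133, 0, 0, 0], [0.9, 0, 0, 0.133, 0, 0, 0], [0.9, 0, 0, 0.133, 0, 0, 0], [0, 0, 0, 0, 0, 0, 0], [0, 0, 0, 0, 0, 0, 0]]
[[0, 0, 0, 0, 0, 0, 0], [0, 0, 0, 0, 0, 0, 0], [0, 0, 0, 0, 0, 0, 0], [0, 0, 0, 0, 0, 0, 0], [0, 0, 0, 0, 0, 0, 0], [0, 0, 0, 0, 0, 0, 0], [0, 0, 0, 0, 0, 0, 0], [0, 0, 0, 0, 0, 0, 0]]
```

Emit:
send_rows --pt "0.9 -0.061 0.018 0.101 -0.018 0 -0.014" --pt "0.9 -0.061 0.013 0.101 -0.018 0 -0.014" --pt "0.9 -0.061 0.008 0.102 -0.018 0 -0.014" --pt "0.9 -0.061 0.003 0.102 -0.018 0 -0.014" --pt "0.9 -0.061 -0.003 0.102 -0.018 0 -0.014" --pt "0.9 -0.061 -0.008 0.102 -0.018 0 -0.014" --pt "0.9 -0.06 -0.013 0.102 -0.018 0 -0.014" --pt "0.9 -0.06 -0.019 0.101 -0.018 0 -0.014"

```text
time_s: 15.8
ee_pos: [0.4979, 0.0666, 0.2162]
orientation: [[-0.528, 0.542, 0.653], [0.34, 0.84, -0.423], [-0.778, -0.001, -0.628]]
contact_force: [-0.2, 0.1, -0.3]
finger_gap: 0.9
grip_force: 0.0
```

```bash
python3 s.py
python3 - <<'E'
from plan import *
from h import proj
G=lambda g,y,th=.9:(np.array(g)-.054*tool(th,y).apply([0,0,1]),tool(th,y))
m=np.array([.622,-.011,.105])
plan([(7,*G(m,-.55))],.9)
import cv2
t=r.camera("top");cv2.imwrite("pics/t7.png",t[:,:,::-1])
s=r.camera("side");cv2.imwrite("pics/s7.png",s[:,:,::-1])
for n,p in(("foot",(.622,-.011,.034)),("knobs",(.622,-.011,.13))):print(n,proj("top",p).round(1),proj("side",p).round(1))
z=lambda im,x,y,w,h,W,H:cv2.resize(im[y:y+h,x:x+w],(W,H),interpolation=cv2.INTER_CUBIC)
cv2.imwrite("pics/c7.png",np.hstack([z(t,200,110,120,120,400,400),z(s,210,90,120,120,400,400)])[:,:,::-1])
E
```

```text
15.8 q [-0.9618  0.6593  0.6951  2.3501  2.1652  0.4188 -1.605 ] p [0.4979 0.0666 0.2162] 
 [[-0.5284  0.5423  0.6532]
 [ 0.34    0.8402 -0.4225]
 [-0.7779 -0.0012 -0.6283]] F [-0.1696  0.1042 -0.335 ] 0.9004252670213398 0.0
  seg end row 7 [0.586 0.011 0.139] q [-0.6   0.83  0.46  2.22  2.46  0.56 -1.79]
[[0.9, -0.005, 0.001, 0.124, -0.001, -0.001, -0.001], [0.9, -0.005, 0.001, 0.124, -0.001, -0.001, -0.001], [0.9, -0.004, 0, 0.124, -0.001, -0.001, -0.001], [0.9, -0.004, 0, 0.124, -0.001, -0.001, -0.001], [0.9, -0.004, 0, 0.124, -0.001, -0.001, -0.001], [0.9, -0.004, -0.001, 0.124, -0.001, -0.001, -0.001], [0.9, -0.004, -0.001, 0.124, -0.001, -0.001, -0.001], [0.9, 0, 0, 0, 0, 0, 0]]
foot [268.2 158.1] [287.1 182.8]
knobs [266.7 149.9] [287.7 161.7]
```

View pics/c7.png

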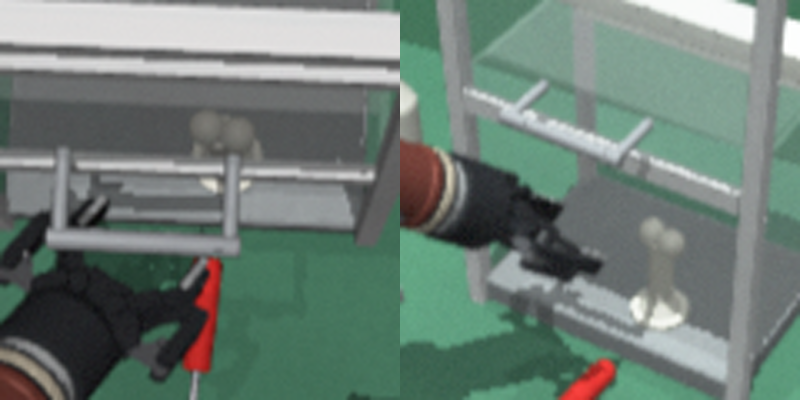

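The knob midpoint is at (267,150) in the top view and (288.5,160.5) in the side view. That is within 1 px of the predicted position, and the hand is below the sash and aimed at the model. Going in.

Emit:
send_rows --pt "0.9 -0.005 0 0.124 0 0 0" --pt "0.9 -0.005 0 0.124 0 0 0" --pt "0.9 -0.004 0 0.124 0 0 0" --pt "0.9 -0.004 0 0.124 0 0 0" --pt "0.9 -0.004 0 0.124 0 0 0" --pt "0.9 -0.004 0 0.124 0 0 0" --pt "0.9 -0.004 0 0.124 0 0 0" --pt "0.9 0 0 0 0 0 0" --grip_force 30

```text
time_s: 16.7
ee_pos: [0.5849, 0.0083, 0.1369]
orientation: [[-0.527, 0.548, 0.65], [0.343, 0.837, -0.427], [-0.777, -0.002, -0.629]]
contact_force: [-1.4, -0.5, -1.0]
finger_gap: 0.9
grip_force: 0.0
```

```bash
python3 s.py
python3 - <<'E'
from plan import *
G=lambda g,y,th=.9:(np.array(g)-.054*tool(th,y).apply([0,0,1]),tool(th,y))
m=np.array([.622,-.011,.105])
plan([(1,*G(m,-.55))],.9)
E
```

```text
16.7 q [-0.6061  0.832   0.4804  2.2121  2.4239  0.5329 -1.7756] p [0.5849 0.0083 0.1369] 
 [[-0.5273  0.5477  0.6496]
 [ 0.343   0.8367 -0.4271]
 [-0.7774 -0.0024 -0.629 ]] F [-1.3817 -0.5472 -0.9622] 0.9004601998636549 0.0
  seg end row 1 [0.586 0.011 0.139] q [-0.59  0.83  0.46  2.22  2.46  0.56 -1.78]
[[0.9, -0.006, 0.02, -0.01, -0.012, -0.005, -0.008], [0.9, 0, 0, 0, 0, 0, 0], [0.9, 0, 0, 0, 0, 0, 0], [0.9, 0, 0, 0, 0, 0, 0], [0.9, 0, 0, 0, 0, 0, 0], [0.9, 0, 0, 0, 0, 0, 0], [0.9, 0, 0, 0, 0, 0, 0], [0.9, 0, 0, 0, 0, 0, 0]]
```

Small correction, then close.

Emit:
send_rows --pt "0.9 -0.006 0.02 -0.008 -0.01 0 -0.008" --pt "0 0 0 0 0 0 0" --pt "0 0 0 0 0 0 0" --pt "0 0 0 0 0 0 0" --pt "0 0 0 0 0 0 0" --pt "0 0 0 0 0 0 0" --pt "0 0 0 0 0 0 0" --pt "0 0 0 0 0 0 0" --grip_force 30

```text
time_s: 17.5
ee_pos: [0.5853, 0.0103, 0.1403]
orientation: [[-0.534, 0.527, 0.661], [0.332, 0.85, -0.409], [-0.778, 0.001, -0.629]]
contact_force: [-0.5, 0.8, -0.9]
finger_gap: 0.292
grip_force: 35.2
```

```bash
python3 s.py
python3 - <<'E'
from plan import *
s=r.sense();p=np.array(s["ee_pos"]);R=Ro.from_matrix(s["orientation"]);z=R.apply([0,0,1])
g=p+.054*z;yaw=np.arctan2(z[1],z[0]);print("grasp",g,yaw,"tilt",np.arccos(-z[2]))
def G(gp,dy):
    R1=Ro.from_euler("z",dy)*R;return np.array(gp)-.054*R1.apply([0,0,1]),R1
a=g+[0,0,.025]
plan([(4,*G(a,0)),(8,*G((.57,.015,a[2]),-.15)),(6,*G((.50,.04,a[2]+.02),-.3)),(6,*G((.47,.10,.17),-.2))],0)
E
```

```text
17.5 q [-0.5948  0.8197  0.4668  2.2186  2.4542  0.5451 -1.7774] p [0.5853 0.0103 0.1403] 
 [[-0.5342  0.5268  0.6612]
 [ 0.3317  0.85   -0.4093]
 [-0.7776  0.0006 -0.6288]] F [-0.5237  0.8474 -0.924 ] 0.29192137977586374 35.21371364593506
grasp [ 0.62097869 -0.01180237  0.10635462] -0.5542930428225382 tilt 0.8908150004167612
  seg end row 4 [0.585 0.01  0.165] q [-0.63  0.77  0.51  2.21  2.43  0.49 -1.73]
  seg end row 12 [0.538 0.042 0.165] q [-0.86  0.82  0.68  2.25  2.12  0.39 -1.69]
  warn row 18 0.08 0.013 err 0.0 0.0 dq 0.25
  seg end row 18 [0.472 0.072 0.185] q [-1.17  0.87  0.95  2.3   1.5   0.19 -1.28]
  seg end row 24 [0.439 0.129 0.204] q [-1.3   0.78  0.89  2.32  1.33  0.3  -1.12]
[[0, -0.032, 0, -0.026, 0, 0, 0], [0, -0.032, 0, -0.026, 0, 0, 0], [0, -0.032, 0, -0.026, 0, 0, 0], [0, -0.032, 0, -0.026, 0, 0, 0], [0, 0.03, 0.002, -0.037, 0.007, 0, 0.006], [0, 0.03, 0.001, -0.037, 0.007, 0, 0.006], [0, 0.03, 0, -0.037, 0.007, 0, 0.006], [0, 0.03, -0.001, -0.037, 0.007, 0, 0.006]]
[[0, 0.03, -0.002, -0.037, 0.007, 0, 0.006], [0, 0.03, -0.003, -0.037, 0.007, 0, 0.006], [0, 0.03, -0.004, -0.037, 0.007, 0, 0.006], [0, 0.03, -0.004, -0.037, 0.007, 0, 0.006], [0, 0.031, -0.022, -0.074, 0.01, 0, 0.008], [0, 0.031, -0.024, -0.073, 0.01, 0, 0.008], [0, 0.03, -0.026, -0.073, 0.01, 0, 0.008], [0, 0.03, -0.028, -0.072, 0.01, 0, 0.008]]
[[0, 0.029, -0.03, -0.072, 0.01, 0, 0.008], [0, 0.029, -0.032, -0.071, 0.01, 0, 0.008], [0, 0.029, 0.014, -0.069, -0.006, 0, -0.005], [0, 0.029, 0.015, -0.069, -0.006, 0, -0.005], [0, 0.029, 0.016, -0.069, -0.006, 0, -0.005], [0, 0.029, 0.018, -0.068, -0.006, 0, -0.005], [0, 0.028, 0.019, -0.068, -0.006, 0, -0.005], [0, 0.028, 0.02, -0.068, -0.006, 0, -0.005]]
```

Emit:
send_rows --pt "0 -0.032 0 -0.026 0 0 0" --pt "0 -0.032 0 -0.026 0 0 0" --pt "0 -0.032 0 -0.026 0 0 0" --pt "0 -0.032 0 -0.026 0 0 0" --pt "0 0.03 0.002 -0.037 0.007 0 0.006" --pt "0 0.03 0.001 -0.037 0.007 0 0.006" --pt "0 0.03 0 -0.037 0.007 0 0.006" --pt "0 0.03 -0.001 -0.037 0.007 0 0.006" --grip_force 40

```text
time_s: 18.3
ee_pos: [0.5615, 0.0264, 0.1656]
orientation: [[-0.506, 0.589, 0.63], [0.372, 0.808, -0.456], [-0.778, 0.004, -0.629]]
contact_force: [0.3, 0.2, -2.4]
finger_gap: 0.286
grip_force: 44.9
```

```bash
python3 s.py
python3 - <<'E'
from plan import *
s=r.sense();p=np.array(s["ee_pos"]);R=Ro.from_matrix(s["orientation"]);z=R.apply([0,0,1])
g=p+.054*z;yaw=np.arctan2(z[1],z[0]);print("grasp",g,yaw,"tilt",np.arccos(-z[2]))
G=lambda gp,y:(np.array(gp)-.054*tool(.8908,y).apply([0,0,1]),tool(.8908,y))
plan([(3,*G((.57,.015,.131),-.7)),(6,*G((.50,.04,.15),-.8)),(9,*G((.46,.18,.17),-.4)),(8,*G((.47,.357,.17),0)),(6,*G((.47,.357,.09),0))],0)
E
```

```text
18.3 q [-0.7389  0.7868  0.583   2.2372  2.2866  0.451  -1.7209] p [0.5615 0.0264 0.1656] 
 [[-0.5065  0.5886  0.6301]
 [ 0.3723  0.8084 -0.456 ]
 [-0.7778  0.0036 -0.6286]] F [ 0.3221  0.2486 -2.4413] 0.28644101812684736 44.93891626596451
grasp [0.59549056 0.00182376 0.13164524] -0.6264506824949297 tilt 0.8910931348661201
  seg end row 3 [0.538 0.042 0.165] q [-0.86  0.81  0.67  2.25  2.13  0.39 -1.69]
  seg end row 9 [0.471 0.07  0.184] q [-1.13  0.84  0.89  2.33  1.81  0.25 -1.55]
  seg end row 18 [0.421 0.196 0.204] q [-1.35  0.7   0.74  2.4   1.98  0.4  -1.6 ]
  seg end row 26 [0.428 0.357 0.204] q [-1.44  0.71  0.64  2.22  2.11  0.39 -1.51]
  seg end row 32 [0.428 0.357 0.124] q [-1.31  0.85  0.44  2.25  2.25  0.57 -1.74]
[[0, 0.041, -0.003, -0.048, 0.01, 0, 0.007], [0, 0.04, -0.004, -0.048, 0.01, 0, 0.007], [0, 0.04, -0.006, -0.048, 0.01, 0, 0.007], [0, 0.032, -0.024, -0.073, 0.006, 0, 0.005], [0, 0.032, -0.025, -0.073, 0.006, 0, 0.005], [0, 0.032, -0.027, -0.073, 0.006, 0, 0.005], [0, 0.031, -0.028, -0.072, 0.006, 0, 0.005], [0, 0.031, -0.029, -0.072, 0.006, 0, 0.005]]
[[0, 0
[... 305 characters left out ...]
-0.014], [0, 0.038, 0.062, -0.071, -0.017, 0, -0.014]]
[[0, 0.036, 0.065, -0.069, -0.017, 0, -0.014], [0, 0.035, 0.069, -0.066, -0.017, 0, -0.014], [0, 0.03, 0.125, -0.037, -0.019, 0, -0.016], [0, 0.026, 0.128, -0.032, -0.019, 0, -0.016], [0, 0.022, 0.13, -0.027, -0.019, 0, -0.016], [0, 0.017, 0.131, -0.022, -0.019, 0, -0.016], [0, 0.013, 0.132, -0.016, -0.019, 0, -0.016], [0, 0.009, 0.133, -0.011, -0.019, 0, -0.016]]
[[0, 0.005, 0.134, -0.006, -0.019, 0, -0.016], [0, 0.001, 0.134, -0.001, -0.019, 0, -0.016], [0, 0.069, 0, 0.056, 0, 0, 0], [0, 0.069, 0, 0.056, 0, 0, 0], [0, 0.069, 0, 0.056, 0, 0, 0], [0, 0.069, 0, 0.056, 0, 0, 0], [0, 0.069, 0, 0.056, 0, 0, 0], [0, 0.069, 0, 0.056, 0, 0, 0]]
```

Emit:
send_rows --pt "0 0.041 -0.003 -0.048 0.01 0 0.007" --pt "0 0.04 -0.004 -0.048 0.01 0 0.007" --pt "0 0.04 -0.006 -0.048 0.01 0 0.007" --pt "0 0.032 -0.024 -0.073 0.006 0 0.005" --pt "0 0.032 -0.025 -0.073 0.006 0 0.005" --pt "0 0.032 -0.027 -0.073 0.006 0 0.005" --pt "0 0.031 -0.028 -0.072 0.006 0 0.005" --pt "0 0.031 -0.029 -0.072 0.006 0 0.005"

```text
time_s: 19.1
ee_pos: [0.4819, 0.0658, 0.1809]
orientation: [[-0.447, 0.703, 0.553], [0.443, 0.711, -0.546], [-0.777, 0.001, -0.629]]
contact_force: [0.2, -0.5, -2.0]
finger_gap: 0.287
grip_force: 44.9
```

Emit:
send_rows --pt "0 0.031 -0.031 -0.071 0.006 0 0.005" --pt "0 0.047 0.039 -0.081 -0.017 0 -0.014" --pt "0 0.046 0.043 -0.08 -0.017 0 -0.014" --pt "0 0.044 0.047 -0.078 -0.017 0 -0.014" --pt "0 0.043 0.051 -0.077 -0.017 0 -0.014" --pt "0 0.041 0.055 -0.075 -0.017 0 -0.014" --pt "0 0.04 0.058 -0.073 -0.017 0 -0.014" --pt "0 0.038 0.062 -0.071 -0.017 0 -0.014"

```text
time_s: 19.9
ee_pos: [0.4317, 0.1692, 0.1991]
orientation: [[-0.558, 0.465, 0.687], [0.29, 0.885, -0.363], [-0.777, -0.003, -0.629]]
contact_force: [0.7, -0.2, -1.6]
finger_gap: 0.29
grip_force: 45.0
```

```bash
python3 s.py
cat > tray.py <<'E'
from plan import *
s=r.sense();p=np.array(s["ee_pos"]);R=Ro.from_matrix(s["orientation"]);z=R.apply([0,0,1])
g=p+.054*z;yaw=np.arctan2(z[1],z[0]);print("grasp",g,yaw,"tilt",np.arccos(-z[2]))
G=lambda gp,y:(np.array(gp)-.054*tool(.8908,y).apply([0,0,1]),tool(.8908,y))
E
python3 - <<'E'
from tray import *
plan([(3,*G((.46,.18,.17),-.4)),(8,*G((.47,.357,.17),0)),(5,*G((.47,.357,.1),0))],0)
E
```

```text
19.9 q [-1.3017  0.7256  0.7624  2.3923  1.9599  0.3846 -1.6018] p [0.4317 0.1692 0.1991] 
 [[-0.5583  0.4648  0.6872]
 [ 0.29    0.8854 -0.3632]
 [-0.7773 -0.0034 -0.6291]] F [ 0.6636 -0.1545 -1.5815] 0.2899553392465321 44.984104335308075
grasp [0.46880812 0.14958198 0.16513014] -0.48616262060428045 tilt 0.8903673369025678
  seg end row 3 [0.421 0.196 0.204] q [-1.35  0.7   0.74  2.4   1.98  0.4  -1.6 ]
  seg end row 11 [0.428 0.357 0.204] q [-1.44  0.71  0.64  2.22  2.11  0.39 -1.51]
  seg end row 16 [0.428 0.357 0.134] q [-1.32  0.83  0.46  2.25  2.24  0.55 -1.72]
[[0, 0.022, 0.043, -0.045, -0.011, 0, -0.008], [0, 0.021, 0.044, -0.044, -0.011, 0, -0.008], [0, 0.021, 0.045, -0.043, -0.011, 0, -0.008], [0, 0.03, 0.125, -0.037, -0.019, 0, -0.016], [0, 0.026, 0.128, -0.032, -0.019, 0, -0.016], [0, 0.022, 0.13, -0.027, -0.019, 0, -0.016], [0, 0.017, 0.131, -0.022, -0.019, 0, -0.016], [0, 0.013, 0.132, -0.016, -0.019, 0, -0.016]]
[[0, 0.009, 0.133, -0.011, -0.019, 0, -0.016], [0, 0.005, 0.134, -0.006, -0.019, 0, -0.016], [0, 0.001, 0.134, -0.001, -0.019, 0, -0.016], [0, 0.073, 0, 0.059, 0, 0, 0], [0, 0.073, 0, 0.059, 0, 0, 0], [0, 0.073, 0, 0.059, 0, 0, 0], [0, 0.073, 0, 0.059, 0, 0, 0], [0, 0.073, 0, 0.059, 0, 0, 0]]
```

Emit:
send_rows --pt "0 0.022 0.043 -0.045 -0.011 0 -0.008" --pt "0 0.021 0.044 -0.044 -0.011 0 -0.008" --pt "0 0.021 0.045 -0.043 -0.011 0 -0.008" --pt "0 0.03 0.125 -0.037 -0.019 0 -0.016" --pt "0 0.026 0.128 -0.032 -0.019 0 -0.016" --pt "0 0.022 0.13 -0.027 -0.019 0 -0.016" --pt "0 0.017 0.131 -0.022 -0.019 0 -0.016" --pt "0 0.013 0.132 -0.016 -0.019 0 -0.016"

```text
time_s: 20.7
ee_pos: [0.4264, 0.2978, 0.2037]
orientation: [[-0.623, 0.152, 0.768], [0.092, 0.988, -0.121], [-0.777, -0.004, -0.629]]
contact_force: [-0.2, -0.6, -2.8]
finger_gap: 0.287
grip_force: 45.0
```

Emit:
send_rows --pt "0 0.009 0.133 -0.011 -0.019 0 -0.016" --pt "0 0.005 0.134 -0.006 -0.019 0 -0.016" --pt "0 0.001 0.134 -0.001 -0.019 0 -0.016" --pt "0 0.073 0 0.059 0 0 0" --pt "0 0.073 0 0.059 0 0 0" --pt "0 0.073 0 0.059 0 0 0" --pt "0 0.073 0 0.059 0 0 0" --pt "0 0 0 0 0 0 0"

```text
time_s: 21.5
ee_pos: [0.4289, 0.3559, 0.1453]
orientation: [[-0.632, 0.007, 0.775], [-0.003, 1.0, -0.011], [-0.775, -0.009, -0.632]]
contact_force: [0.1, 0.3, -0.5]
finger_gap: 0.286
grip_force: 45.0
```

```bash
python3 s.py
python3 - <<'E'
from tray import *
plan([(5,*G((.47,.357,.083),0))],0)
import cv2
from h import proj
t,s=r.camera("top"),r.camera("side")
z=lambda im,x,y,w,h,W,H:cv2.resize(im[y:y+h,x:x+w],(W,H),interpolation=cv2.INTER_CUBIC)
cv2.imwrite("pics/c8.png",np.hstack([z(t,80,160,120,120,400,400),z(s,120,120,100,100,400,400)])[:,:,::-1])
E
```

```text
21.5 q [-1.3389  0.8102  0.4954  2.2392  2.2043  0.5094 -1.6703] p [0.4289 0.3559 0.1453] 
 [[-0.6323  0.0066  0.7747]
 [-0.003   0.9999 -0.0109]
 [-0.7748 -0.0092 -0.6322]] F [ 0.0863  0.275  -0.5254] 0.285640423113465 44.95265454053879
grasp [0.47076169 0.35529742 0.11119802] -0.014132765083179026 tilt 0.8864097734018032
  seg end row 5 [0.428 0.357 0.117] q [-1.3   0.86  0.43  2.25  2.26  0.59 -1.76]
[[0, 0.03, 0.002, 0.023, -0.001, 0, 0], [0, 0.03, 0.002, 0.023, -0.001, 0, 0], [0, 0.03, 0.002, 0.023, -0.001, 0, 0], [0, 0.03, 0.002, 0.023, -0.001, 0, 0], [0, 0.03, 0.002, 0.023, -0.001, 0, 0], [0, 0, 0, 0, 0, 0, 0], [0, 0, 0, 0, 0, 0, 0], [0, 0, 0, 0, 0, 0, 0]]
```

View pics/c8.png

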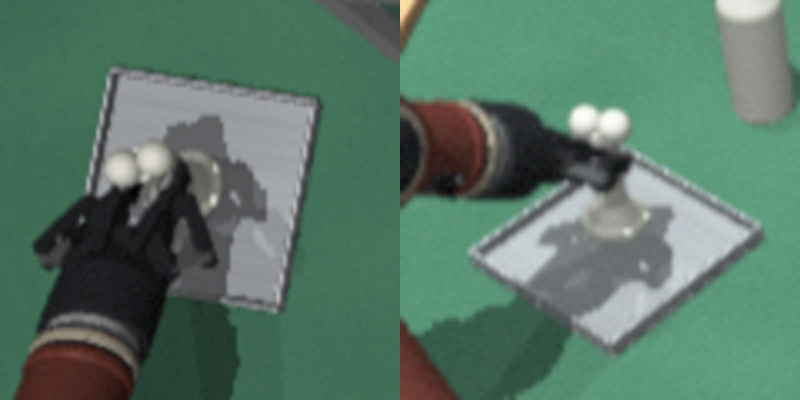

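The model hangs upright over the middle of the tray (foot at about (615,215) in the side crop). I'll lower it gently until it touches.

Emit:
send_rows --pt "0 0.03 0 0.023 0 0 0" --pt "0 0.03 0 0.023 0 0 0" --pt "0 0.03 0 0.023 0 0 0" --pt "0 0.03 0 0.023 0 0 0" --pt "0 0.03 0 0.023 0 0 0" --pt "0 0.005 0 0.004 0 0 0" --pt "0 0.005 0 0.004 0 0 0" --pt "0 0 0 0 0 0 0"

```text
time_s: 22.4
ee_pos: [0.4285, 0.3553, 0.1168]
orientation: [[-0.63, 0.008, 0.777], [-0.0, 1.0, -0.011], [-0.777, -0.007, -0.63]]
contact_force: [-1.0, -0.0, -2.4]
finger_gap: 0.286
grip_force: 45.0
```

```bash
python3 s.py; python3 tray.py
```

```text
22.4 q [-1.3028  0.866   0.4375  2.2447  2.2449  0.5736 -1.7461] p [0.4285 0.3553 0.1168] 
 [[-0.63    0.0083  0.7765]
 [-0.0002  0.9999 -0.0109]
 [-0.7766 -0.0071 -0.63  ]] F [-1.0438 -0.0319 -2.4403] 0.28577989362610356 45.01934766769409
grasp [0.47044746 0.35474368 0.08278599] -0.014053847793655138 tilt 0.8892485980626958
```

Emit:
send_rows --pt "0 0.005 0 0.004 0 0 0" --pt "0 0 0 0 0 0 0" --pt "0 0.005 0 0.004 0 0 0" --pt "0 0 0 0 0 0 0" --pt "0 0.004 0 0.003 0 0 0" --pt "0 0 0 0 0 0 0" --pt "0 0 0 0 0 0 0" --pt "0 0 0 0 0 0 0"

```text
time_s: 23.2
ee_pos: [0.4285, 0.3554, 0.1144]
orientation: [[-0.63, 0.008, 0.777], [-0.0, 1.0, -0.011], [-0.777, -0.007, -0.63]]
contact_force: [-1.1, 0.2, -0.5]
finger_gap: 0.289
grip_force: 45.1
```

```bash
python3 s.py; python3 tray.py
```

```text
23.2 q [-1.3     0.8711  0.433   2.2448  2.248   0.5791 -1.7522] p [0.4285 0.3554 0.1144] 
 [[-0.6297  0.0083  0.7768]
 [-0.      0.9999 -0.0107]
 [-0.7768 -0.0067 -0.6297]] F [-1.0714  0.1637 -0.5119] 0.28883875212883076 45.10492354631424
grasp [0.47046675 0.35480676 0.08035854] -0.0137419523240307 tilt 0.8896894685742673
```

Emit:
send_rows --pt "0 0.005 0 0.004 0 0 0" --pt "0 0 0 0 0 0 0" --pt "0.4 0 0 0 0 0 0" --pt "0.6 0 0 0 0 0 0" --pt "0.9 0 0 0 0 0 0" --pt "0.9 0 0 0 0 0 0" --pt "0.9 0 0 0 0 0 0" --pt "0.9 0 0 0 0 0 0"

```text
time_s: 24.0
ee_pos: [0.4285, 0.3553, 0.1132]
orientation: [[-0.63, 0.008, 0.777], [-0.0, 1.0, -0.011], [-0.777, -0.007, -0.63]]
contact_force: [-0.4, -0.3, 0.5]
finger_gap: 0.901
grip_force: 0.0
```

```bash
python3 s.py
python3 - <<'E'
from plan import *
s=r.sense();p=np.array(s["ee_pos"]);R=Ro.from_matrix(s["orientation"]);z=R.apply([0,0,1])
P=lambda th,yaw:tool(th,yaw)
bar=np.array([.509,.031,.31])
for th,yaw in((.3,-.6),(.3,-1.),(.5,-.6)):
  print(th,yaw)
  T=tool(th,yaw);zz=T.apply([0,0,1])
  plan([(5,p-.12*z,R),(8,np.array([.36,.25,.36]),Ro.from_euler("z",-.2)*R),(10,bar+[0,0,.05]-.073*zz,T),(10,bar+[0,0,-.2]-.073*zz,T)],.9)
E
```

```text
24.0 q [-1.2988  0.8733  0.4312  2.2448  2.2492  0.5807 -1.7544] p [0.4285 0.3553 0.1132] 
 [[-0.63    0.0084  0.7765]
 [-0.0002  0.9999 -0.0109]
 [-0.7766 -0.007  -0.63  ]] F [-0.3594 -0.2624  0.5204] 0.9009184411028685 0.0
0.3 -0.6
  seg end row 5 [0.335 0.357 0.189] q [-1.62  0.71  0.6   2.35  1.93  0.47 -1.53]
  seg end row 13 [0.36 0.25 0.36] q [-1.74  0.26  0.84  2.28  1.2   0.66 -0.57]
  seg end row 23 [0.491 0.043 0.43 ] q [-0.85  0.22  0.78  1.8   0.05  0.95  0.84]
  seg end row 33 [0.491 0.043 0.18 ] q [-0.58  0.56  0.5   2.16 -0.2   0.26  0.98]
[[0.9, 0, 0, -0.16, 0, 0, 0], [0.9, 0, 0, -0.16, 0, 0, 0], [0.9, 0, 0, -0.16, 0, 0, 0], [0.9, 0, 0, -0.16, 0, 0, 0], [0.9, 0, 0, -0.16, 0, 0, 0], [0.9, -0.124, -0.09, -0.073, 0.01, 0, 0.008], [0.9, -0.125, -0.089, -0.071, 0.01, 0, 0.008], [0.9, -0.127, -0.088, -0.07, 0.01, 0, 0.008]]
[[0.9, -0.128, -0.088, -0.068, 0.01, 0, 0.008], [0.9, -0.129, -0.087, -0.066, 0.01, 0, 0.008], [0.9, -0.131, -0.086, -0.064, 0.01, 0, 0.008], [0.9, -0.132, -0.085, -0.063, 0.01, 0, 0.008], [0.9, -0.133, -0.085, -0.061, 0.01, 0, 0.008], [0.9, -0.107, -0.
[... 4076 characters left out ...]
, [0.9, -0.129, -0.085, 0.044, 0.012, 0.019, 0.015], [0.9, -0.134, -0.08, 0.041, 0.012, 0.019, 0.015], [0.9, -0.137, -0.075, 0.038, 0.012, 0.019, 0.015], [0.9, -0.141, -0.07, 0.034, 0.012, 0.019, 0.015], [0.9, 0.08, 0, 0.146, 0, 0, 0]]
[[0.9, 0.08, 0, 0.146, 0, 0, 0], [0.9, 0.08, 0, 0.146, 0, 0, 0], [0.9, 0.08, 0, 0.146, 0, 0, 0], [0.9, 0.08, 0, 0.146, 0, 0, 0], [0.9, 0.08, 0, 0.146, 0, 0, 0], [0.9, 0.08, 0, 0.146, 0, 0, 0], [0.9, 0.08, 0, 0.146, 0, 0, 0], [0.9, 0.08, 0, 0.146, 0, 0, 0]]
[[0.9, 0.08, 0, 0.146, 0, 0, 0], [0.9, 0, 0, 0, 0, 0, 0], [0.9, 0, 0, 0, 0, 0, 0], [0.9, 0, 0, 0, 0, 0, 0], [0.9, 0, 0, 0, 0, 0, 0], [0.9, 0, 0, 0, 0, 0, 0], [0.9, 0, 0, 0, 0, 0, 0], [0.9, 0, 0, 0, 0, 0, 0]]
```

Emit:
send_rows --pt "0.9 0 0 -0.16 0 0 0" --pt "0.9 0 0 -0.16 0 0 0" --pt "0.9 0 0 -0.16 0 0 0" --pt "0.9 0 0 -0.16 0 0 0" --pt "0.9 0 0 -0.16 0 0 0" --pt "0.9 -0.124 -0.09 -0.073 0.01 0 0.008" --pt "0.9 -0.125 -0.089 -0.071 0.01 0 0.008" --pt "0.9 -0.127 -0.088 -0.07 0.01 0 0.008"

```text
time_s: 24.8
ee_pos: [0.3443, 0.3161, 0.2538]
orientation: [[-0.628, 0.086, 0.773], [0.048, 0.996, -0.071], [-0.776, -0.008, -0.63]]
contact_force: [-0.1, -0.5, 0.3]
finger_gap: 0.898
grip_force: 0.0
```

Emit:
send_rows --pt "0 -0.128 -0.088 -0.068 0.01 0 0.008" --pt "0 -0.129 -0.087 -0.066 0.01 0 0.008" --pt "0 -0.131 -0.086 -0.064 0.01 0 0.008" --pt "0 -0.132 -0.085 -0.063 0.01 0 0.008" --pt "0 -0.133 -0.085 -0.061 0.01 0 0.008" --pt "0 0 0 0 0 0 0" --pt "0 0 0 0 0 0 0" --pt "0 0 0 0 0 0 0"

```text
time_s: 25.6
ee_pos: [0.3592, 0.2505, 0.3593]
orientation: [[-0.617, 0.21, 0.759], [0.125, 0.978, -0.169], [-0.777, -0.01, -0.629]]
contact_force: [-0.5, 0.1, -0.3]
finger_gap: 0.004
grip_force: 0.0
```

```bash
python3 s.py
python3 - <<'E'
from plan import *
T=tool(.3,-.6);zz=T.apply([0,0,1]);bar=np.array([.509,.031,.31])
plan([(14,bar+[0,0,.04]-.073*zz,T),(2,bar+[0,0,.02]-.073*zz,T)],0)
import cv2
t,s=r.camera("top"),r.camera("side")
cv2.imwrite("pics/t9.png",t[:,:,::-1]);cv2.imwrite("pics/s9.png",s[:,:,::-1])
# model check: white knobs/foot in the two views
from h import proj,tri
b=np.array([.4705,.355,.004])
for nm,im in(("top",t),("side",s)):
    u=proj(nm,b+[0,0,.1]);x,y=u.round().astype(int);w=im[y-22:y+22,x-22:x+22].astype(int)
    hsv=cv2.cvtColor(im,cv2.COLOR_RGB2HSV);m=((im[:,:,0].astype(int)>=im[:,:,2].astype(int)+3)&(im[:,:,0]>125)&(hsv[:,:,1]<60)).astype(np.uint8)
    k=np.zeros_like(m);k[y-45:y+45,x-45:x+45]=m[y-45:y+45,x-45:x+45]
    n,_,st,ce=cv2.connectedComponentsWithStats(k);print(nm,"pred knobs",u.round(1),"foot",proj(nm,b+[0,0,.004]).round(1),[(st[i].tolist(),ce[i].round(1).tolist()) for i in range(1,n) if st[i][4]>25])
E
```

```text
25.6 q [-1.8335  0.2943  0.9768  2.2825  1.1673  0.6008 -0.5355] p [0.3592 0.2505 0.3593] 
 [[-0.6169  0.2102  0.7585]
 [ 0.1249  0.9776 -0.1693]
 [-0.7771 -0.0096 -0.6293]] F [-0.5296  0.0835 -0.3433] 0.004214384639732239 0.0
  seg end row 14 [0.491 0.043 0.42 ] q [-0.87  0.24  0.81  1.82  0.03  0.92  0.86]
  seg end row 16 [0.491 0.043 0.4  ] q [-0.86  0.26  0.8   1.86  0.01  0.86  0.87]
[[0, -0.073, -0.084, 0.046, 0.008, 0.021, 0.012], [0, -0.077, -0.081, 0.044, 0.008, 0.021, 0.012], [0, -0.081, -0.079, 0.042, 0.008, 0.021, 0.012], [0, -0.085, -0.076, 0.04, 0.008, 0.021, 0.012], [0, -0.088, -0.073, 0.038, 0.008, 0.021, 0.012], [0, -0.091, -0.071, 0.035, 0.008, 0.021, 0.012], [0, -0.094, -0.068, 0.032, 0.008, 0.021, 0.012], [0, -0.097, -0.065, 0.029, 0.008, 0.021, 0.012]]
[[0, -0.1, -0.063, 0.026, 0.008, 0.021, 0.012], [0, -0.102, -0.06, 0.023, 0.008, 0.021, 0.012], [0, -0.104, -0.057, 0.019, 0.008, 0.021, 0.012], [0, -0.107, -0.054, 0.016, 0.008, 0.021, 0.012], [0, -0.108, -0.051, 0.012, 0.008, 0.021, 0.012], [0, -0.11, -0.049, 0.008, 0.008, 0.021, 0.012], [0, 0.02, 0, 0.064, 0, 0, 0], [0, 0.02, 0, 0.064, 0, 0, 0]]
top pred knobs [126.4 213.2] foot [139.6 215.9] [([115, 205, 33, 20, 364], [132.5, 213.9])]
side pred knobs [169.3 160.5] foot [174.4 181.2] [([199, 116, 15, 34, 403], [207.2, 131.2]), ([163, 155, 20, 31, 263], [172.6, 172.6])]
```

Run:
```python
from plan import *
T=tool(.3,-.6);zz=T.apply([0,0,1]);bar=np.array([.509,.031,.32])
plan([(13,bar+[0,0,.07]-.073*zz,T),(3,bar+[0,0,.015]-.073*zz,T)],0)
```

```text
seg end row 13 [0.491 0.043 0.46 ] q [-0.95  0.22  0.9   1.74  0.02  1.03  0.88]
  seg end row 16 [0.491 0.043 0.405] q [-0.91  0.27  0.88  1.85 -0.02  0.88  0.91]
[[0, -0.095, -0.09, 0.037, 0.008, 0.023, 0.013], [0, -0.099, -0.087, 0.034, 0.008, 0.023, 0.013], [0, -0.102, -0.084, 0.031, 0.008, 0.023, 0.013], [0, -0.106, -0.081, 0.028, 0.008, 0.023, 0.013], [0, -0.109, -0.078, 0.024, 0.008, 0.023, 0.013], [0, -0.112, -0.075, 0.02, 0.008, 0.023, 0.013], [0, -0.115, -0.071, 0.016, 0.008, 0.023, 0.013], [0, -0.117, -0.068, 0.012, 0.008, 0.023, 0.013]]
[[0, -0.119, -0.065, 0.008, 0.008, 0.023, 0.013], [0, -0.121, -0.062, 0.004, 0.008, 0.023, 0.013], [0, -0.123, -0.059, -0.001, 0.008, 0.023, 0.013], [0, -0.124, -0.056, -0.005, 0.008, 0.023, 0.013], [0, -0.125, -0.053, -0.01, 0.008, 0.023, 0.013], [0, 0.036, 0, 0.117, 0, 0, 0], [0, 0.036, 0, 0.117, 0, 0, 0], [0, 0.036, 0, 0.117, 0, 0, 0]]
```

Emit:
send_rows --pt "0 -0.095 -0.09 0.037 0.008 0.023 0.013" --pt "0 -0.099 -0.087 0.034 0.008 0.023 0.013" --pt "0 -0.102 -0.084 0.031 0.008 0.023 0.013" --pt "0 -0.106 -0.081 0.028 0.008 0.023 0.013" --pt "0 -0.109 -0.078 0.024 0.008 0.023 0.013" --pt "0 -0.112 -0.075 0.02 0.008 0.023 0.013" --pt "0 -0.115 -0.071 0.016 0.008 0.023 0.013" --pt "0 -0.117 -0.068 0.012 0.008 0.023 0.013"

```text
time_s: 26.5
ee_pos: [0.4409, 0.1219, 0.4208]
orientation: [[-0.776, 0.438, 0.454], [0.393, 0.898, -0.195], [-0.493, 0.027, -0.869]]
contact_force: [0.1, 0.9, 0.9]
finger_gap: -0.004
grip_force: 0.0
```

Emit:
send_rows --pt "0 -0.119 -0.065 0.008 0.008 0.023 0.013" --pt "0 -0.121 -0.062 0.004 0.008 0.023 0.013" --pt "0 -0.123 -0.059 0 0.008 0.023 0.013" --pt "0 -0.124 -0.056 -0.005 0.008 0.023 0.013" --pt "0 -0.125 -0.053 -0.01 0.008 0.023 0.013" --pt "0 0 0 0 0 0 0" --pt "0 0 0 0 0 0 0" --pt "0 0 0 0 0 0 0"

```text
time_s: 27.3
ee_pos: [0.4907, 0.0433, 0.4571]
orientation: [[-0.791, 0.566, 0.233], [0.544, 0.825, -0.155], [-0.28, 0.004, -0.96]]
contact_force: [-0.5, -0.1, 0.4]
finger_gap: -0.001
grip_force: 0.0
```

```bash
python3 s.py
python3 - <<'E'
from plan import *
T=tool(.3,-.6);zz=T.apply([0,0,1]);bar=np.array([.509,.031,.32])
plan([(4,bar+[0,0,.015]-.073*zz,T),(4,bar+[0,0,-.02]-.073*zz,T),(10,bar+[0,0,-.20]-.073*zz,T)],0)
E
```

```text
27.3 q [-0.9485  0.2239  0.9132  1.745  -0.0064  1.031   0.9036] p [0.4907 0.0433 0.4571] 
 [[-0.7909  0.5658  0.2329]
 [ 0.5442  0.8245 -0.1549]
 [-0.2797  0.0042 -0.9601]] F [-0.4957 -0.0819  0.3883] -0.0006173621044594796 0.0
  seg end row 4 [0.491 0.043 0.405] q [-0.93  0.27  0.9   1.85 -0.03  0.88  0.92]
  seg end row 8 [0.491 0.043 0.37 ] q [-0.89  0.31  0.87  1.92 -0.07  0.78  0.94]
  seg end row 18 [0.491 0.043 0.19 ] q [-0.63  0.56  0.57  2.15 -0.3   0.29  1.09]
[[0, 0.024, 0, 0.084, 0, -0.002, 0], [0, 0.024, 0, 0.084, 0, -0.002, 0], [0, 0.024, 0, 0.084, 0, -0.002, 0], [0, 0.025, 0, 0.084, 0, -0.002, 0], [0, 0.017, 0, 0.056, 0, 0, 0], [0, 0.017, 0, 0.056, 0, 0, 0], [0, 0.017, 0, 0.056, 0, 0, 0], [0, 0.017, 0, 0.056, 0, 0, 0]]
[[0, 0.035, 0, 0.115, 0, 0, 0], [0, 0.035, 0, 0.115, 0, 0, 0], [0, 0.035, 0, 0.115, 0, 0, 0], [0, 0.035, 0, 0.115, 0, 0, 0], [0, 0.035, 0, 0.115, 0, 0, 0], [0, 0.035, 0, 0.115, 0, 0, 0], [0, 0.035, 0, 0.115, 0, 0, 0], [0, 0.035, 0, 0.115, 0, 0, 0]]
[[0, 0.035, 0, 0.115, 0, 0, 0], [0, 0.035, 0, 0.115, 0, 0, 0], [0, 0, 0, 0, 0, 0, 0], [0, 0, 0, 0, 0, 0, 0], [0, 0, 0, 0, 0, 0, 0], [0, 0, 0, 0, 0, 0, 0], [0, 0, 0, 0, 0, 0, 0], [0, 0, 0, 0, 0, 0, 0]]
```

Emit:
send_rows --pt "0 0.024 0 0.084 0 0 0" --pt "0 0.024 0 0.084 0 0 0" --pt "0 0.024 0 0.084 0 0 0" --pt "0 0.025 0 0.084 0 0 0" --pt "0 0.017 0 0.056 0 0 0" --pt "0 0.017 0 0.056 0 0 0" --pt "0 0.017 0 0.056 0 0 0" --pt "0 0.017 0 0.056 0 0 0"

```text
time_s: 28.1
ee_pos: [0.4914, 0.0432, 0.3703]
orientation: [[-0.79, 0.567, 0.235], [0.546, 0.824, -0.154], [-0.28, 0.007, -0.96]]
contact_force: [-3.1, 1.9, 2.9]
finger_gap: -0.001
grip_force: 1.9
```

```bash
python3 s.py
```

```text
28.1 q [-0.8795  0.3102  0.8672  1.9107 -0.0922  0.797   0.9603] p [0.4914 0.0432 0.3703] 
 [[-0.7897  0.5668  0.2347]
 [ 0.5456  0.8239 -0.1536]
 [-0.2804  0.0068 -0.9599]] F [-3.0552  1.8657  2.8623] -0.0005449599449412877 1.88722662627697
```

Emit:
send_rows --pt "0 0.035 0 0.115 0 0 0" --pt "0 0.035 0 0.115 0 0 0" --pt "0 0.035 0 0.115 0 0 0" --pt "0 0.035 0 0.115 0 0 0" --pt "0 0.035 0 0.115 0 0 0" --pt "0 0.035 0 0.115 0 0 0" --pt "0 0.035 0 0.115 0 0 0" --pt "0 0.035 0 0.115 0 0 0"

```text
time_s: 28.9
ee_pos: [0.4915, 0.0433, 0.2262]
orientation: [[-0.788, 0.568, 0.237], [0.546, 0.823, -0.156], [-0.283, 0.007, -0.959]]
contact_force: [-0.6, -0.4, 4.0]
finger_gap: -0.001
grip_force: 1.8
```

```bash
python3 s.py;python3 - <<'E'
from plan import *
T=tool(.3,-.6);zz=T.apply([0,0,1])
plan([(6,np.array([.509,.031,.102])-.073*zz,T)],0)
E
```

```text
28.9 q [-0.6858  0.5038  0.6582  2.1146 -0.294   0.4062  1.0998] p [0.4915 0.0433 0.2262] 
 [[-0.7882  0.5679  0.237 ]
 [ 0.5462  0.823  -0.1557]
 [-0.2835  0.0067 -0.959 ]] F [-0.6332 -0.4137  3.9567] -0.0006525001315742417 1.8290754407644272
  seg end row 6 [0.491 0.043 0.172] q [-0.6   0.59  0.54  2.17 -0.35  0.25  1.13]
[[0, 0.017, -0.001, 0.058, 0, -0.001, 0], [0, 0.017, -0.001, 0.058, 0, -0.001, 0], [0, 0.018, -0.001, 0.058, 0, -0.001, 0], [0, 0.018, -0.001, 0.058, 0, -0.001, 0], [0, 0.018, 0, 0.058, 0, -0.001, 0], [0, 0.018, 0, 0.058, 0, -0.001, 0], [0, 0, 0, 0, 0, 0, 0], [0, 0, 0, 0, 0, 0, 0]]
```

Emit:
send_rows --pt "0 0.017 0 0.058 0 0 0" --pt "0 0.017 0 0.058 0 0 0" --pt "0 0.018 0 0.058 0 0 0" --pt "0 0.018 0 0.058 0 0 0" --pt "0 0.018 0 0.058 0 0 0" --pt "0 0.018 0 0.058 0 0 0" --pt "0 0.003 0 0.01 0 0 0" --pt "0 0 0 0 0 0 0"

```text
time_s: 29.7
ee_pos: [0.4904, 0.0449, 0.1698]
orientation: [[-0.79, 0.567, 0.234], [0.546, 0.823, -0.154], [-0.28, 0.006, -0.96]]
contact_force: [-0.4, 0.1, 0.1]
finger_gap: -0.003
grip_force: 0.0
```

Emit:
send_rows --pt "0 0.004 0 0.013 0 0 0" --pt "0 0 0 0 0 0 0" --pt "0 0.004 0 0.013 0 0 0" --pt "0 0 0 0 0 0 0" --pt "0 0 0 0 0 0 0" --pt "0 0 0 0 0 0 0" --pt "0 0 0 0 0 0 0" --pt "0 0 0 0 0 0 0"

```text
time_s: 30.5
ee_pos: [0.4905, 0.0448, 0.1663]
orientation: [[-0.789, 0.567, 0.235], [0.546, 0.823, -0.155], [-0.281, 0.006, -0.96]]
contact_force: [-1.9, 0.8, 1.7]
finger_gap: 0.001
grip_force: 0.9
```

Emit:
send_rows --pt "0 0.004 0 0.013 0 0 0" --pt "0 0 0 0 0 0 0" --pt "0 0 0 0 0 0 0" --pt "0 0.004 0 0.013 0 0 0" --pt "0 0 0 0 0 0 0" --pt "0 0 0 0 0 0 0" --pt "0 0 0 0 0 0 0" --pt "0 0 0 0 0 0 0"

```text
time_s: 31.3
ee_pos: [0.4907, 0.0448, 0.1652]
orientation: [[-0.788, 0.568, 0.238], [0.547, 0.823, -0.152], [-0.282, 0.011, -0.959]]
contact_force: [-12.4, 4.9, 32.4]
finger_gap: 0.001
grip_force: 17.1
```

Force jumped at the expected height, so the sash is on its stop. I'll back off and check everything.

Emit:
send_rows --pt "0 -0.02 0 -0.07 0 0 0" --pt "0 -0.05 0 -0.16 0 0 0" --pt "0 -0.05 0 -0.16 0 0 0" --pt "0 0.06 -0.05 -0.2 0 0 0" --pt "0 0.06 -0.05 -0.2 0 0 0" --pt "0 0 0 -0.2 0 0 0" --pt "0 0 0 -0.2 0 0 0" --pt "0 0 0 0 0 0 0"

```text
time_s: 32.1
ee_pos: [0.4414, 0.0605, 0.3362]
orientation: [[-0.788, 0.566, 0.241], [0.546, 0.824, -0.152], [-0.285, 0.012, -0.958]]
contact_force: [1.0, 0.2, -0.6]
finger_gap: -0.003
grip_force: 0.0
```

```bash
python3 s.py
python3 - <<'E'
from h import *
t,s=r.camera("top")[:,:,::-1],r.camera("side")[:,:,::-1]
z=lambda im,x,y,w,h,W,H:cv2.resize(im[y:y+h,x:x+w],(W,H),interpolation=cv2.INTER_CUBIC)
a=np.hstack([z(s,120,90,200,150,400,300),z(t,90,90,200,150,400,300)])
b=np.hstack([z(t,350,160,107,80,400,300),z(s,320,160,107,80,400,300)])
cv2.imwrite("pics/c10.png",np.vstack([a,b]))
c,sn=np.cos(-.06),np.sin(-.06)
B=lambda x,y,z:np.array([.571+c*x-sn*y,.027+sn*x+c*y,z])
for v in(0,.01,.02):print(v,[proj("side",B(-.062,y,.09+v)).round(1).tolist() for y in(.06,-.06)],[proj("top",B(-.062,y,.09+v)).round(1).tolist() for y in(.06,-.06)])
E
```

```text
32.1 q [-1.0421  0.2865  0.9572  2.0756 -0.0807  0.673   0.8936] p [0.4414 0.0605 0.3362] 
 [[-0.7882  0.5661  0.2414]
 [ 0.5455  0.8243 -0.1516]
 [-0.2848  0.0122 -0.9585]] F [ 0.9571  0.169  -0.6263] -0.0026384451632780843 0.0
0 [[244.2, 181.3], [276.0, 195.0]] [[229.1, 195.6], [275.0, 197.4]]
0.01 [[244.1, 179.0], [276.0, 192.8]] [[228.6, 195.1], [275.0, 196.9]]
0.02 [[243.9, 176.8], [276.0, 190.5]] [[228.1, 194.6], [274.9, 196.4]]
```

View pics/c10.png

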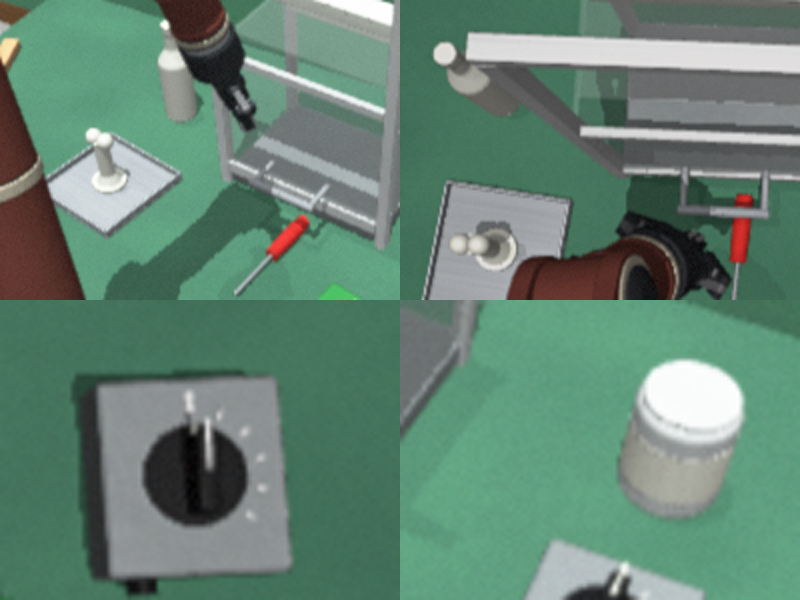

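In the final views, the handle's right end is at (276,195), so the sash is at about 0. The model stands upright in the tray, the dial pointer is on zero, and the bystanders look where they were. The robot touches nothing, so I'm handing in.

```bash
python3 -c "
from station import r
print(r.sign_off())"
```

```text
the job is handed in; nothing more can be done
None
```

The job is handed in after about 32 s of the 72 s allowed: my last pictures showed the dial on zero, the model upright in the tray, the sash shut and the bystanders where they were; hand-in returned no verdict.

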